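# Nest the spouted steel beakers into one stack

### The arm

A 6-joint arm with a two-finger parallel gripper is mounted at the origin on a cart in front of the work surface, level with it; the furniture and walls round the work are solid. World frame = base frame: x ahead of the robot, y to its left, z up, the work surface at z = 0. Lengths are in m, angles in degrees, forces in N, time in s.
With the tool pointing down it reaches from about 0.35 to 0.775 m from the base axis. Payload 5.5 kg.
Tool frame: the origin (TCP) lies on the centre line of the jaws, within the pads' length; the fingertips stand 22 mm ahead of it and the grasp point (between the pads) lies 3 mm ahead of it; z points along the fingers, y is the line along which they close (so a half turn about z gives the same grasp; the last joint's range is limited). The gripper opens to 85 mm and grips with 20 to 120 N. Pads are 22 mm wide; open, the fingers measure 114 mm over their backs; the gripper's body (76 mm by 85 mm) begins 54 mm behind the grasp point. The pads swing forward as they close: fully open they stand 13 mm farther back than shut.
Start: joints at [57.147, 17.945, 2.641, 74.691, 0, 82.002], TCP at [0.242, 0.522, 0.253] pointing down, gripper open.
Joint ranges: [-158.12, 158.12], [-49.38, 96.58], [-58.88, 72.47], [-126.05, 133.96], [-84.25, 85.87], [-180, 180]. Speed limits (degrees/s): [147.25, 147.25, 180, 180, 180, 180].

### API

Orientations are given as [roll, pitch, yaw] about the fixed x, y, z axes, in that order (R = Rz(yaw) Ry(pitch) Rx(roll)).
In Python, from cell import env gives the robot as it stands.
- The arm moves only by the tool carry_out, never from a script. Its argument "targets" is a list of rows, each an object of numbers: "x", "y", "z": the shift along the tool's x, y, z in mm; "rx", "ry", "rz": the turn, a rotation vector about the tool's x, y, z in degrees. A call has 1 to 20 rows; each row shifts and turns the commanded pose from where the row before left it, along the tool's axes as they then stand; what a row does not reach is not made up. A row lasts 1/12 s, in which the tool goes at most 41.7 mm and 7.16 degrees, less where a joint would pass 70% of its speed; a pose out of reach is approached as far as the arm can. A call is refused whole if a number of a shift passes 41.7 or a number of a turn 7.16, either way. A call with a gripper value outside its range is refused whole. "claw" is the opening, from 0 (shut) to 1 (fully open), set as the call begins (left out, the last holds). The fingers move at their own pace and stop on an object; the grip force is fixed at half the most. Time passes only in rows, so rows that do not move let the fingers close. It gives the time, the measured TCP pose, the force, the opening and the grip force at its end, in the units of the state.
- env.observe(): the state, without advancing time (a new reading comes with each control period).
- env.camera(name): name is "scene" or "top"; returns the picture (384x512x3 uint8, red, green, blue); there is no depth.
- env.camera_info(name): a dict with "camera_matrix" (3x3 intrinsics, pixels), "pose" (4x4, takes a point from camera to world coordinates). Camera axes: x right, y down, z forward; pixel columns grow to the right and rows downward; lengths in m; the calibration is good to about 2 mm. A picture is of the moment at which its call begins. camera_info takes no time and is no camera call.
- env.job_done(): hands the job in; it is judged then, once.
Trained networks look in the newest picture that a camera, given by its name, has taken for a name from the list of things; names that differ only in an ending like _2 or _b are one class to them, and where a whole thing is asked for, a point or a joint stands for the part that bears it (a point fixed in the world has none). Each returns a list of dicts, best first, with "p" (0 to 1); they miss things now and then, are a little off and sometimes report something else, mostly with a low value. They report only what shows in the picture. A call takes as long as a camera call.
- env.masks_of(camera, name): "region" (384x512 bool, what is visible of it) and "rect" ([centre column, centre row, width, height] in pixels, round what is visible of it).
- env.place_of(camera, name): "location" ([column, row] in pixels: a listed point, or the origin of a listed thing).
The state is a dict: "clock": time; "joints": joint angles; "qvel": joint speeds; "joint_torque": joint torques, N m; "tcp_pos": TCP position; "eef_rot": TCP orientation; "wrist_force": force on the tool from outside, world axes, zero at the start; "ft_torque": the same for the moment, N m; "grip_width": opening from 0.0 (shut) to 1.0 (fully open); "gripper_force": force on a finger pad.
Only numpy, scipy, OpenCV 4.12 (cv2) and the standard library are available. Lean on these libraries where they do the work, as an engineer would, in place of code of your own. Each camera call takes 0.05 s, during which the arm holds its last target. There are 200 camera calls.

### The job

Put the four spouted steel beakers away as one upright stack on the aluminium tray: nest the other three, one inside the next, into the beaker that already stands on the tray, with all spouts in line, so that each sits fully home with its collar on the rim of the one below. One has been dropped into the tray beaker crosswise and has stuck askew on its spout: ease it out and twist it round until it goes home. Lower each beaker in rather than dropping it, knock none over, and leave the jar, the flask, the bottle and the glass beaker standing where they are.

Things in the scene. Friction and masses are not known exactly. Their poses are not given: they have to be found in the camera images.
- beaker_1_mid (a point): the beaker on the tray: its centre, 46 mm above its underside. The 4 beakers are alike: stainless steel, 92 mm high, about 150 g, open, empty. Inside a cone, radius 30 mm at the mouth, 20 at the floor. Body radius 21.5 mm at the foot, 29 at 64 mm height; from 64 to 92 mm an upright collar 66 mm across: grip it there. x axis points to the spout, z to the mouth
- beaker_1_spout (a point): tip of the tray beaker's spout: 42 mm from its axis, 2 mm below the rim; axes as the beaker's. On every beaker the V-shaped spout, 22 mm wide at its root, stands out of the collar over its whole height to 43 mm from the axis; a narrower flute continues it down the body from 64 to 47 mm height, up to 39 mm from the axis
- beaker_2_mid (a point): the beaker stuck crosswise in the tray beaker: its centre, axes as beaker_1. Spouts in line (3 degrees of play, lead-in 6): the flute drops into the spout below and the collar rests on the lower rim, exactly 28 mm higher than the lower beaker, radial play 1.5 mm. Spouts crossed: the flute catches on the rim and the beaker stays some 10 to 18 mm too high, askew
- beaker_2_spout (a point): tip of its spout, 42 mm from its axis, 2 mm below its rim
- beaker_3_mid (a point): a beaker standing upright among the bottles and glassware: its centre, 46 mm above its underside; x axis points to its spout, z to its mouth
- beaker_3_spout (a point): tip of its spout, 42 mm out from its axis, 2 mm below its rim
- beaker_4_mid (a point): another beaker standing upright among the bottles and glassware: its centre, 46 mm above its underside; x axis points to its spout, z to its mouth
- beaker_4_spout (a point): tip of its spout, 42 mm out from its axis, 2 mm below its rim
- tray_floor (a point): fixed aluminium tray, 150 x 150 mm, lip 16 mm high: centre of its floor (top side), 3 mm above the worktop; x and y along its sides
- reagent_jar_mid (a point): white wide-necked jar with a blue lid, 66 mm in diameter, 106 mm high, loose, to be left standing: its centre, half-way up
- flask_100_mid (a point): glass conical flask with orange dye, 68 mm in diameter at the foot, 111 mm high, loose, to be left standing: its centre, half-way up
- ethanol_bottle_mid (a point): white bottle with an orange tip, 62 mm in diameter, 206 mm high, loose, to be left standing: its centre, half-way up
- beaker_100_mid (a point): clear glass beaker with a little water, straight-sided, 61 mm in diameter, 81 mm high, not one of the set, loose, to be left standing: its centre, half-way up

How it is judged (in metres and radians):
At the end, for the whole second after the job is handed in: The tray beaker stands on the tray (within 50 mm of its centre each way); the other three sit nested above it, fully home (28, 56, 84 mm higher, within 4 mm), tilt under 0.06 rad, axes within 9 mm and spout tips within 14 mm of the line of its spout, all at rest (x of beaker_1_mid in the frame of tray_floor between -0.05 and 0.05 m and y of beaker_1_mid in the frame of tray_floor between -0.05 and 0.05 m and z of beaker_1_mid in the frame of tray_floor between 0.041 and 0.05 m and angle between each of beaker_1_mid, beaker_2_mid, beaker_3_mid, beaker_4_mid's own z axis and vertical below 0.06 rad and linear speed of each of beaker_1, beaker_2, beaker_3, beaker_4 below 0.02 m/s and (z of beaker_2_mid in the frame of beaker_1_mid between 0.024 and 0.032 m or z of beaker_2_mid in the frame of beaker_1_mid between 0.052 and 0.06 m or z of beaker_2_mid in the frame of beaker_1_mid between 0.08 and 0.088 m) and horizontal distance between each of beaker_2_mid, beaker_3_mid, beaker_4_mid and beaker_1_mid below 0.009 m and y of beaker_2_spout in the frame of beaker_1_mid between -0.014 and 0.014 m and x of each of beaker_2_spout, beaker_3_spout, beaker_4_spout in the frame of beaker_1_mid above 0.025 m and (z of beaker_3_mid in the frame of beaker_1_mid between 0.024 and 0.032 m or z of beaker_3_mid in the frame of beaker_1_mid between 0.052 and 0.06 m or z of beaker_3_mid in the frame of beaker_1_mid between 0.08 and 0.088 m) and y of beaker_3_spout in the frame of beaker_1_mid between -0.014 and 0.014 m and (z of beaker_4_mid in the frame of beaker_1_mid between 0.024 and 0.032 m or z of beaker_4_mid in the frame of beaker_1_mid between 0.052 and 0.06 m or z of beaker_4_mid in the frame of beaker_1_mid between 0.08 and 0.088 m) and y of beaker_4_spout in the frame of beaker_1_mid between -0.014 and 0.014 m); the robot touches nothing.
It fails at once if the jar, flask, bottle or glass beaker is shifted more than 25 mm or tipped (distance of any of reagent_jar_mid, flask_100_mid, ethanol_bottle_mid, beaker_100_mid from where it was at the start of the episode above 0.025 m or angle between any of reagent_jar_mid, flask_100_mid, ethanol_bottle_mid, beaker_100_mid's own z axis and vertical above 0.5 rad).
It fails at once if a steel beaker is knocked over (angle between any of beaker_1_mid, beaker_2_mid, beaker_3_mid, beaker_4_mid's own z axis and vertical above 0.9 rad).
It fails at once if a steel beaker is dropped (falls freely by more than about 2 cm) ((linear speed of beaker_2 above 0.65 m/s and contact force between the fingers and beaker_2 below 0.1 N) or (linear speed of beaker_3 above 0.65 m/s and contact force between the fingers and beaker_3 below 0.1 N) or (linear speed of beaker_4 above 0.65 m/s and contact force between the fingers and beaker_4 below 0.1 N)).
It also fails if it takes over 72 s, if anything falls off the work surface, if the arm or the gripper's body presses on something with over 40 N, if the wrist force passes 120 N, or if a joint passes its speed limit or range.

## Working session

There is one attempt and no reset: what is moved stays moved. The work goes in short steps, Python scripts to look and compute and a tool call to move; the robot and the scene stay as the last step left them, time stands still between calls to the robot, and variables do not carry over. Pictures are saved under pics/ and viewed, at most 10 in all, crops included, and the job is handed in when it is done.

Besides the shell and the picture viewer there is one more tool, called after ">>>" by a JSON object that holds its "api" and its "payload", one argument or row to a line. carry_out: Moves the arm, as the interface text tells. Its arguments: {"type":"object","properties":{"targets":{"type":"array","items":{"type":"object","properties":{"x":{"type":"number"},"y":{"type":"number"},"z":{"type":"number"},"rx":{"type":"number"},"ry":{"type":"number"},"rz":{"type":"number"}}}},"claw":{"type":"number"}},"required":["targets"]}

```bash
ls; mkdir -p pics; python3 - <<'E'
from cell import env
import cv2,numpy as np
for c in ("scene","top"):
    im=env.camera(c); cv2.imwrite(f"pics/{c}0.png",cv2.cvtColor(im,cv2.COLOR_RGB2BGR))
    i=env.camera_info(c); print(c,np.round(i["camera_matrix"],1).tolist(),np.round(i["pose"],3).tolist())
    for n in ["beaker_1_mid","beaker_1_spout","tray_floor","reagent_jar_mid","flask_100_mid","ethanol_bottle_mid","beaker_100_mid"]:
        print(n,[(np.round(d["location"],1).tolist(),round(d["p"],2)) for d in env.place_of(c,n)])
print(env.observe())
E
```

```text
pics
scene [[346.5, 0.0, 252.2], [0.0, 346.5, 200.1], [0.0, 0.0, 1.0]] [[0.648, -0.466, 0.603, 0.041], [-0.762, -0.421, 0.492, -0.412], [0.025, -0.778, -0.628, 0.676], [0.0, 0.0, 0.0, 1.0]]
beaker_1_mid [([153.9, 211.5], 0.93), ([312.9, 239.1], 0.59)]
beaker_1_spout [([148.0, 190.8], 0.89)]
tray_floor [([163.7, 221.9], 0.87)]
reagent_jar_mid [([227.6, 245.3], 0.71)]
flask_100_mid [([279.2, 225.8], 0.65)]
ethanol_bottle_mid [([270.4, 261.6], 0.72)]
beaker_100_mid [([322.6, 303.6], 0.77)]
top [[491.4, 0.0, 250.7], [0.0, 491.4, 188.7], [0.0, 0.0, 1.0]] [[-0.009, -0.999, 0.046, 0.479], [-1.0, 0.008, -0.021, 0.008], [0.02, -0.046, -0.999, 1.378], [0.0, 0.0, 0.0, 1.0]]
beaker_1_mid [([152.8, 232.7], 0.46)]
beaker_1_spout [([133.4, 228.1], 0.58)]
tray_floor [([158.1, 230.2], 0.8)]
reagent_jar_mid [([243.1, 217.3], 0.79)]
flask_100_mid [([261.7, 167.3], 0.88)]
ethanol_bottle_mid [([293.9, 220.6], 0.67)]
beaker_100_mid [([336.7, 214.2], 0.56)]
{'clock': 0.8, 'joints': array([ 5.71462972e+01,  1.79430138e+01,  2.64054877e+00,  7.46922889e+01,
       -1.07834655e-03,  8.20018507e+01]), 'qvel': array([ 0.04192177, -0.11793648, -0.00301995,  0.15274071, -0.00772819,
       -0.04983292]), 'joint_torque': array([-8.22919865e-04, -4.80392361e+01,  2.98794311e+01, -1.77718022e-05,
       -2.98169125e-04,  4.82488630e-06]), 'tcp_pos': array([0.24171223, 0.52174996, 0.25333768]), 'eef_rot': array([1.79994955e+02, 1.79780156e-03, 1.55144446e+02]), 'wrist_force': array([-0.4386858 , -0.20112148, -1.01790967]), 'ft_torque': array([-0.01980829,  0.03116088, -0.00355147]), 'gripper_force': 0.0, 'grip_width': 0.9980166549522808}
```

```bash
python3 - <<'E'
import cv2
for c in ("scene","top"):
    im=cv2.imread(f"pics/{c}0.png")
    cr=im[120:350,90:390] if c=="scene" else im[100:290,90:390]
    cv2.imwrite(f"pics/{c}0c.png",cv2.resize(cr,None,fx=2.6,fy=2.6,interpolation=cv2.INTER_CUBIC))
E
```

```text
(no output)
```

View pics/scene0c.png

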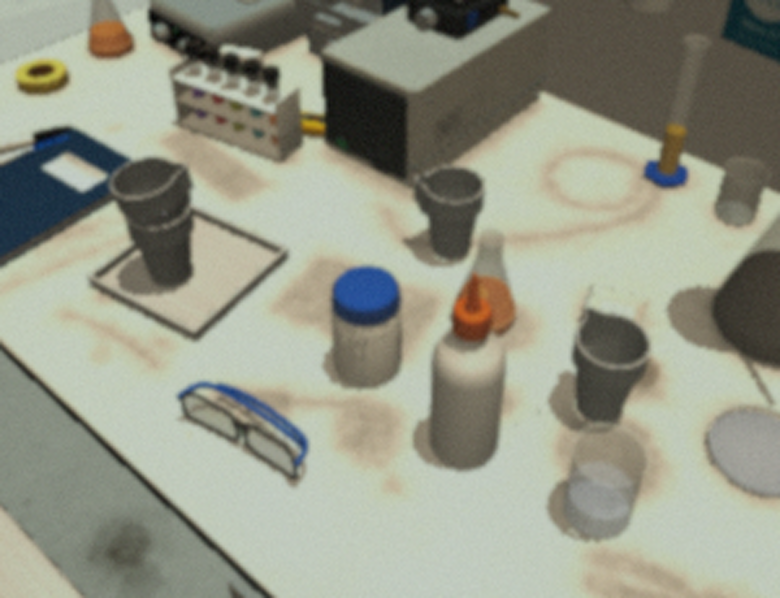

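View pics/top0c.png

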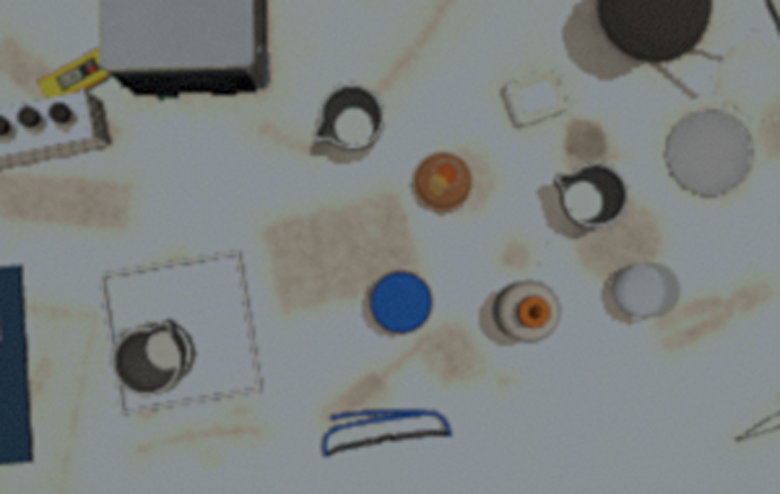

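The scene shows the tray stack at left (crop 150,230), and two loose beakers at (450,210) and (610,370). The glassware stands between them. I'll zoom in for the spout directions.

```bash
python3 - <<'E'
import cv2,numpy as np
s=cv2.imread("pics/scene0.png");t=cv2.imread("pics/top0.png")
def cr(im,c,r,h=25): 
    x=cv2.resize(im[r-h:r+h,c-h:c+h],(265,265),interpolation=cv2.INTER_CUBIC)
    return cv2.convertScaleAbs(x,alpha=1.6)
m=np.vstack([np.hstack([cr(s,149,203),cr(s,263,200),cr(s,322,262)]),np.hstack([cr(t,150,236),cr(t,224,146),cr(t,317,175)])])
cv2.imwrite("pics/m.png",m)
from cell import env
for c in ("scene","top"):
  for n in ["beaker_2_spout","beaker_2_mid"]:
    print(n,[(np.round(d["location"],1).tolist(),round(d["p"],2)) for d in env.place_of(c,n)])
  print([(np.round(d["rect"],1).tolist(),round(d["p"],2)) for d in env.masks_of(c,"beaker_2_mid")])
E
```

```text
beaker_2_spout [([161.4, 183.8], 0.68)]
beaker_2_mid [([147.8, 202.0], 0.56)]
[([148.5, 193.3, 36.8, 29.7], 0.73)]
beaker_2_spout [([154.6, 222.4], 0.62)]
beaker_2_mid [([151.5, 237.1], 0.6)]
[([147.9, 237.8, 34.2, 30.9], 0.65), ([316.5, 174.3, 29.3, 29.4], 0.4)]
```

View pics/m.png

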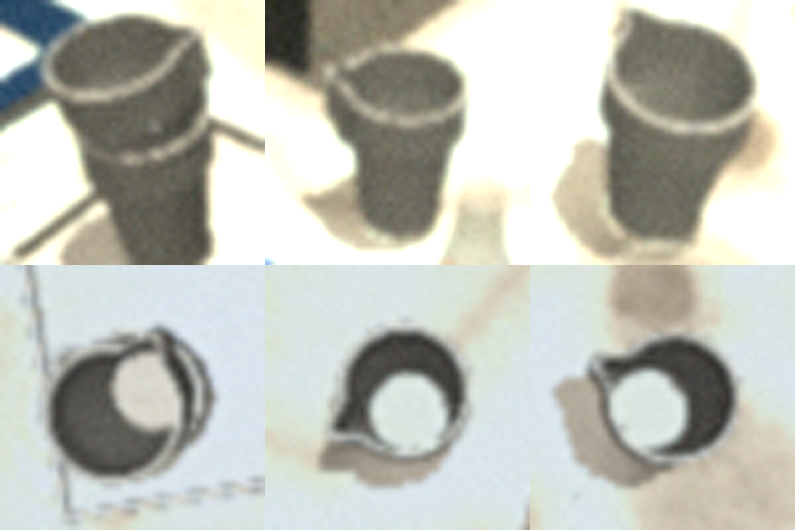

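```bash
cat > h.py <<'E'
import cv2,numpy as np
from scipy.spatial.transform import Rotation as R
from scipy.optimize import minimize
from cell import env
INFO={c:env.camera_info(c) for c in("scene","top")}
def proj(c,P):
    i=INFO[c];T=np.linalg.inv(np.array(i["pose"]));q=np.atleast_2d(P)@T[:3,:3].T+T[:3,3]
    q=q@np.array(i["camera_matrix"]).T;return q[:,:2]/q[:,2:]
def ray(c,uv,z):
    i=INFO[c];M=np.array(i["pose"]);d=M[:3,:3]@np.linalg.solve(np.array(i["camera_matrix"]),[*uv,1]);return M[:3,3]+d*(z-M[2,3])/d[2]
a=np.linspace(0,2*np.pi,40,endpoint=False)
circ=lambda r,z:np.c_[r*np.cos(a),r*np.sin(a),0*a+z]
PARTS=[np.r_[circ(21.5,-46),circ(29,18)]/1e3,np.r_[circ(33,18),circ(33,46)]/1e3,
 np.array([[31,11,18],[31,-11,18],[43,0,18],[31,11,46],[31,-11,46],[43,0,46]])/1e3,
 np.array([[28,8,18],[28,-8,18],[39,0,18],[26,0,1],[30,0,1]])/1e3]
S=4
def sil(c,poses,box):
    x0,y0,w,h=box;m=np.zeros((h*S,w*S),np.uint8)
    for p,Rm in poses:
        for P in PARTS:
            u=(proj(c,P@Rm.T+p)-[x0,y0]+.5)*S
            cv2.fillConvexPoly(m,cv2.convexHull(np.round(u*16).astype(np.int32)),255,shift=4)
    return cv2.GaussianBlur(cv2.resize(m,(w,h),interpolation=cv2.INTER_AREA),(0,0),1.0).astype(float)/255
def dark(im,box,thr):
    x0,y0,w,h=box;g=im[y0:y0+h,x0:x0+w].mean(2)
    m=(cv2.GaussianBlur(g,(0,0),.7)<thr).astype(np.uint8)
    m=cv2.morphologyEx(m,cv2.MORPH_CLOSE,np.ones((3,3),np.uint8))
    cs,_=cv2.findContours(m,cv2.RETR_EXTERNAL,cv2.CHAIN_APPROX_NONE)
    k=max(cs,key=lambda k:len(k) if cv2.contourArea(k)>60 else 0);o=np.zeros_like(m);cv2.drawContours(o,[k],-1,1,-1);return o
def rz(d):return R.from_euler("z",d,degrees=True).as_matrix()
def fit1(ims,boxes,thr,xy,z,n=24):
    D={c:dark(ims[c],boxes[c],thr[c]) for c in boxes};B={c:cv2.GaussianBlur(D[c].astype(float),(0,0),1.) for c in D}
    def cost(p):
        q=[(np.array([p[0],p[1],z]),rz(p[2]*1e3))]
        return sum(((sil(c,q,boxes[c])-B[c])**2).sum() for c in B)
    st=sorted([(cost([*xy,y/1e3]),y) for y in np.arange(0,360,360/n)])[:3]
    rs=[minimize(cost,[*xy,y/1e3],method="Nelder-Mead",options=dict(initial_simplex=np.array([[*xy,y/1e3]]*4)+np.array([[0]*3,[.006,0,0],[0,.006,0],[0,0,.012]]),maxiter=90)) for _,y in st]
    r=min(rs,key=lambda r:r.fun);return r.x*[1,1,1e3],r.fun,D
E
python3 - <<'E'
from h import *
ims={c:cv2.cvtColor(cv2.imread(f"pics/{c}0.png"),cv2.COLOR_BGR2RGB) for c in INFO}
for c in ims:
    for nm,(u,v) in dict(table=(200,280),).items(): print(c,ims[c][v,u])
print("tray",ray("top",(158.1,230.2),.003),ray("scene",(163.7,221.9),.003))
for n,uv,z in [("jar",(243,217),.1),("flask",(261,168),.1),("bottle",(294,220.6),.2),("glass",(337,212),.08)]:print(n,ray("top",uv,z).round(3))
vis=[]
for nm,ct,cs in [("3",(224.6,145),(263,202)),("4",(319.6,175),(322,262))]:
    bx=dict(top=(int(ct[0])-25,int(ct[1])-25,50,50),scene=(cs[0]-25,cs[1]-28,50,56))
    xy=ray("top",ct,.092)[:2]
    for thr in (dict(top=95,scene=110),):
        g={c:ims[c][b[1]:b[1]+b[3],b[0]:b[0]+b[2]].mean(2) for c,b in bx.items()}
        print({c:np.percentile(x,[5,25,50,75,95]).round() for c,x in g.items()})
        p,f,D=fit1(ims,bx,thr,xy,.046); print(nm,thr,p.round(4),f)
    for c in bx:
        b=bx[c];im=cv2.cvtColor(ims[c][b[1]:b[1]+50,b[0]:b[0]+b[2]],cv2.COLOR_RGB2BGR);im=cv2.resize(im,None,fx=4,fy=4)
        d=cv2.resize(D[c][:50]*255,None,fx=4,fy=4);s=cv2.resize((sil(c,[(np.array([p[0],p[1],.046]),rz(p[2]))],b)[:50]>.5).astype(np.uint8)*255,None,fx=4,fy=4)
        for m,col in((d,(0,0,255)),(s,(0,255,0))):
            k,_=cv2.findContours(m,cv2.RETR_EXTERNAL,cv2.CHAIN_APPROX_NONE);cv2.drawContours(im,k,-1,col,1)
        vis.append(im)
cv2.imwrite("pics/fit.png",np.hstack(vis))
E
```

```text
scene [164 166 151]
top [136 143 147]
tray [0.42819051 0.23859195 0.003     ] [0.44329857 0.23837385 0.003     ]
jar [0.464 0.003 0.1  ]
flask [ 0.591 -0.045  0.1  ]
bottle [ 0.455 -0.119  0.2  ]
glass [ 0.475 -0.246  0.08 ]
{'top': array([ 45., 129., 139., 141., 142.]), 'scene': array([ 59.,  77., 135., 187., 194.])}
3 {'top': 95, 'scene': 110} [6.549000e-01 5.240000e-02 1.269625e+02] 600.2899633808319
{'top': array([ 42., 106., 127., 140., 142.]), 'scene': array([ 63.,  78., 150., 189., 194.])}
4 {'top': 95, 'scene': 110} [ 0.5724 -0.1967 63.8294] 69.11365223998709
```

View pics/fit.png

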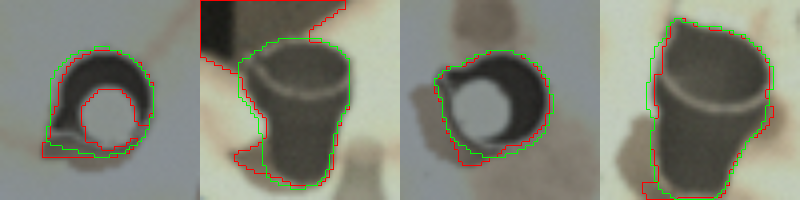

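Overlays: beaker 4 (right pair) fits well. For beaker 3 the dark mask caught the instrument and shadow, so I'll tighten it and fit the stack too.

```bash
cat >> h.py <<'E'
def dark2(im,box,thr,k=7):
    x0,y0,w,h=box;g=im[y0:y0+h,x0:x0+w].mean(2)
    m=(cv2.GaussianBlur(g,(0,0),.6)<thr).astype(np.uint8)
    n,l,st,_=cv2.connectedComponentsWithStats(m,connectivity=8);m=(l==1+np.argmax(st[1:,4])).astype(np.uint8)
    m=np.pad(m,12);m=cv2.morphologyEx(m,cv2.MORPH_CLOSE,cv2.getStructuringElement(cv2.MORPH_ELLIPSE,(k,k)))[12:-12,12:-12]
    cs,_=cv2.findContours(m,cv2.RETR_EXTERNAL,cv2.CHAIN_APPROX_NONE)
    o=np.zeros_like(m);cv2.drawContours(o,[max(cs,key=cv2.contourArea)],-1,1,-1);return o
dark=dark2
E
python3 - <<'E'
from h import *
ims={c:cv2.cvtColor(cv2.imread(f"pics/{c}0.png"),cv2.COLOR_BGR2RGB) for c in INFO}
vis=[]
def show(c,b,D,poses):
    im=cv2.cvtColor(ims[c][b[1]:b[1]+50,b[0]:b[0]+b[2]],cv2.COLOR_RGB2BGR);im=cv2.resize(cv2.copyMakeBorder(im,0,50-im.shape[0],0,66-im.shape[1],0),None,fx=4,fy=4)
    for m,col in((D[:50]*255,(0,0,255)),((sil(c,poses,b)[:50]>.5).astype(np.uint8)*255,(0,255,0))):
        k,_=cv2.findContours(cv2.resize(m,None,fx=4,fy=4),cv2.RETR_EXTERNAL,cv2.CHAIN_APPROX_NONE);cv2.drawContours(im,k,-1,col,1)
    vis.append(im)
thr=dict(top=82,scene=103)
for nm,bx,xy in [("3",dict(top=(200,120,50,50),scene=(249,181,40,42)),(.655,.052)),("4",dict(top=(294,150,50,50),scene=(297,234,50,52)),(.572,-.197))]:
    p,f,D=fit1(ims,bx,thr,xy,.046); print(nm,p.round(4),f)
    for c in bx: show(c,bx[c],D[c],[(np.array([*p[:2],.046]),rz(p[2]))])
# stack
bx=dict(top=(125,211,50,50),scene=(124,176,44,56))
D={c:dark2(ims[c],bx[c],thr[c]) for c in bx};B={c:cv2.GaussianBlur(D[c].astype(float),(0,0),1.) for c in D}
M={}
for c in bx:
    env.camera(c)
    r=env.masks_of(c,"beaker_2_mid")[0]["region"];b=bx[c];M[c]=cv2.GaussianBlur(r[b[1]:b[1]+b[3],b[0]:b[0]+b[2]].astype(float),(0,0),1.)
def poses(p):
    p1=np.array([p[0],p[1],.049]);return [(p1,rz(p[2]*1e3)),(p1+np.array([p[3],p[4],.028+p[5]]),R.from_rotvec([p[6]*10,p[7]*10,0]).as_matrix()@rz(p[8]*1e3))]
def cost(p):
    q=poses(p);o=sum(((sil(c,q,bx[c])-B[c])**2).sum()+.7*((sil(c,q[1:],bx[c])-M[c])**2).sum() for c in bx)
    return o+(max(0,.008-p[5])*1e3)**2+(max(0,p[5]-.02)*1e3)**2+((p[3]/.008)**2+(p[4]/.008)**2)+((p[6]/.02)**2+(p[7]/.02)**2)
c0=ray("top",(150,237),.12)[:2];print(c0)
res=[]
for y2 in (0,):
  for y1 in range(-180,180,30):
    x0=np.array([*c0,y1/1e3,0,0,.014,0,0,y2/1e3]);sx=np.vstack([x0,x0+np.diag([.006,.006,.015,.004,.004,.004,.01,.01,.015])])
    r=minimize(cost,x0,method="Nelder-Mead",options=dict(initial_simplex=sx,maxiter=500));res.append(r)
res.sort(key=lambda r:r.fun)
for r in res[:5]: print(round(r.fun,1),(r.x*[1,1,1e3,1,1,1,573,573,1e3]).round(4))
for c in bx: show(c,bx[c],D[c],poses(res[0].x))
v=np.vstack([np.hstack(vis[:3]),np.hstack(vis[3:])]);cv2.imwrite("pics/fit2.png",v)
print(v.shape)
E
```

```text
3 [6.574000e-01 5.290000e-02 1.115069e+02] 307.8222679648717
4 [ 0.5723 -0.198  63.9328] 677.2364964446454
[0.41544089 0.23951464]
397.5 [ 4.15500e-01  2.49600e-01 -2.95834e+01  3.40000e-03  4.70000e-03
  1.29000e-02  1.21818e+01 -8.63860e+00 -3.24159e+01]
402.1 [ 4.167000e-01  2.479000e-01  1.119972e+02  8.000000e-04  4.400000e-03
  1.350000e-02  9.335400e+00 -5.927200e+00 -3.401410e+01]
404.7 [ 4.176000e-01  2.486000e-01  1.936447e+02  1.500000e-03  4.000000e-03
  1.220000e-02  9.950100e+00 -9.217800e+00 -3.370270e+01]
404.7 [ 4.172000e-01  2.491000e-01 -1.175992e+02  2.300000e-03  5.400000e-03
  1.270000e-02  1.226920e+01 -9.205800e+00 -3.515330e+01]
405.3 [ 4.16400e-01  2.47600e-01  9.30441e+01  2.10000e-03  3.50000e-03
  1.45000e-02  6.86290e+00 -7.70120e+00 -3.47797e+01]
(400, 792, 3)
```

View pics/fit2.png

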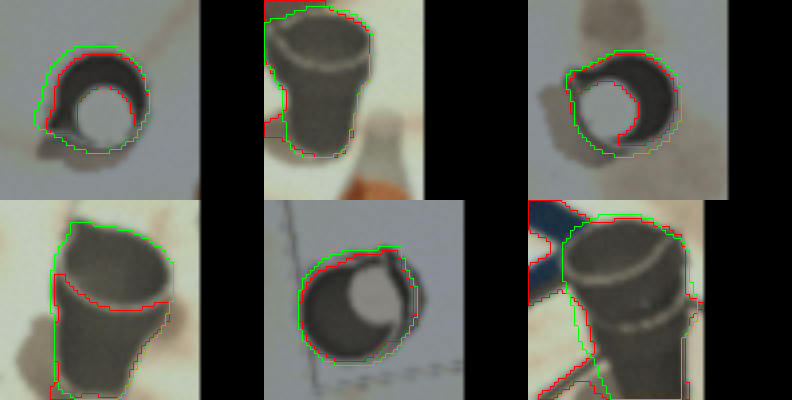

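The overlay confirms beaker 2's spout direction (about -32°) and beaker 4. Beaker 3's yaw and the stack tilt are still loose, so I'll refine both using rim points read from the zoomed picture.

```bash
python3 - <<'E'
from h import *
from scipy.optimize import least_squares
def res(c,org,pts,curve):
    q=proj(c,curve);p=np.array(pts)/5.3+org
    return [np.min(np.hypot(*(q-x).T)) for x in p]
A=np.linspace(0,2*np.pi,721)
circ=lambda r,z:np.c_[r*np.cos(A),r*np.sin(A),0*A+z]/1e3
so,to=np.array([124,178]),np.array([125,211])
S2=[(45,68),(70,93),(100,100),(130,93),(160,73),(125,15),(85,24),(58,42)];T2=[(52,405),(70,450),(115,473),(150,466),(110,350),(75,363)]
def f(p):
    Rm=R.from_rotvec([p[3],p[4],0]).as_matrix();o=np.array(p[:3]);sp=o+(Rm@rz(p[5]*57.3))@np.array([.042,0,-.002])
    t=circ(32,0)@Rm.T+o
    return np.r_[res("scene",so,S2,t),res("top",to,T2,t),.5*(proj("scene",sp)[0]-so-np.array([201,32])/5.3),.5*(proj("top",sp)[0]-to-np.array([160,70])/5.3),p[3],p[4]]
r=least_squares(f,[.415,.24,.18,0,0,-.55],x_scale=[.01,.01,.01,.1,.1,.2],diff_step=1e-4)
p=r.x;Rm=R.from_rotvec([p[3],p[4],0]).as_matrix();print("rim2",p.round(4),"zaxis",Rm[:,2].round(3),"mid",(p[:3]-Rm[:,2]*.046).round(4),"yaw",p[5]*57.3,"rms",np.sqrt(np.mean(r.fun**2)),f(p).round(2))
S1=[(85,150),(110,160),(150,156)]
# lower rim from the top: right edge
T1=[(210,135),(205,110)]
for pts in ([],T1):
    g=lambda q:np.r_[res("scene",so,S1,circ(32.5,95)+[q[0],q[1],0]),res("top",to,pts,circ(33,95)+[q[0],q[1],0])] if pts else np.array(res("scene",so,S1,circ(32.5,95)+[q[0],q[1],0]))
    q=least_squares(g,p[:2],x_scale=.01,diff_step=1e-4);print("rim1",q.x.round(4),q.fun.round(2))
    for u,org,c in [((212,118),so,"scene"),((210,130),to,"top")]:
        w=ray(c,np.array(u)/5.3+org,.093);d=w[:2]-q.x;print("  bulge",np.hypot(*d).round(4),np.degrees(np.arctan2(d[1],d[0])).round(0))
# beaker 3/4 spouts
for n,xy,ut,us in [("3",(.656,.0525),(331,165),(329,70)),("4",(.5723,-.198),(594,97),(622,12))]:
    k=1 if n=="3" else 2
    ot=np.array([199,121]) if k==1 else np.array([292,150]);os_=np.array([238,175]) if k==1 else np.array([297,237])
    for c,u,o in (("top",np.array(ut)-[265*k,0],ot),("scene",np.array(us)-[265*k,0],os_)):
        d=ray(c,u/5.3+o,.09)[:2]-xy;print(n,c,np.hypot(*d).round(4),np.degrees(np.arctan2(d[1],d[0])).round(1))
E
```

```text
rim2 [0.3366 0.208  0.1981 2.3345 2.434  1.7884] zaxis [-0.165  0.158 -0.973] mid [0.3442 0.2008 0.2429] yaw 102.47300376043594 rms 9.972185585502437 [  3.71   2.94   8.03  12.33  16.83  11.96   4.63   1.48  13.27  16.66
  16.37  13.54   1.38   5.66 -10.81  -0.26   2.7   15.03   2.33   2.43]
rim1 [0.3703 0.2078] [1.12 1.5  0.45]
  bulge 0.0739 8.0
  bulge 0.0472 -1.0
rim1 [0.3872 0.1999] [2.54 1.47 2.54 1.64 3.17]
  bulge 0.0592 18.0
  bulge 0.0311 13.0
3 top 0.0382 123.9
3 scene 0.0372 114.9
4 top 0.0428 65.0
4 scene 0.0435 65.9
```

```bash
python3 - <<'E'
from h import *
from scipy.optimize import least_squares
def res(c,org,pts,curve):
    q=proj(c,curve);p=np.array(pts)/5.3+org
    return [np.min(np.hypot(*(q-x).T)) for x in p]
A=np.linspace(0,2*np.pi,721)
circ=lambda r,z:np.c_[r*np.cos(A),r*np.sin(A),0*A+z]/1e3
so,to=np.array([124,178]),np.array([125,211])
S2=[(45,68),(70,93),(100,100),(130,93),(160,73),(125,15),(85,24),(58,42)];T2=[(52,140),(70,185),(115,208),(150,201),(110,85),(75,98)]
def f(p):
    Rm=R.from_rotvec([p[3],p[4],0]).as_matrix();o=np.array(p[:3]);sp=o+(Rm@rz(p[5]*57.3))@np.array([.042,0,-.002])
    t=circ(32,0)@Rm.T+o
    return np.r_[res("scene",so,S2,t),res("top",to,T2,t),.5*(proj("scene",sp)[0]-so-np.array([201,32])/5.3),.5*(proj("top",sp)[0]-to-np.array([160,70])/5.3),p[3],p[4]]
r=least_squares(f,[.415,.24,.18,0,0,-.55],x_scale=[.01,.01,.01,.1,.1,.2],diff_step=1e-4)
p=r.x;Rm=R.from_rotvec([p[3],p[4],0]).as_matrix();print("rim2",p.round(4),"zaxis",Rm[:,2].round(3),"mid",(p[:3]-Rm[:,2]*.046).round(4),"yaw",p[5]*57.3,f(p).round(2))
S1=[(85,150),(110,160),(150,156)];T1=[(210,135),(205,110),(185,175)]
g=lambda q:np.r_[res("scene",so,S1,circ(32.5,95)+[q[0],q[1],0])]
q=least_squares(g,p[:2],x_scale=.01,diff_step=1e-4);print("rim1",q.x.round(4),q.fun.round(2))
for u,org,c in [((212,118),so,"scene"),((210,130),to,"top"),((190,175),to,"top"),((198,95),to,"top")]:
    d=ray(c,np.array(u)/5.3+org,.093)[:2]-q.x;print("  bulge",np.hypot(*d).round(4),np.degrees(np.arctan2(d[1],d[0])).round(0))
E
```

```text
rim2 [ 0.4123  0.2426  0.1381 -0.0481 -0.1248 -0.5068] zaxis [-0.124  0.048  0.991] mid [0.4181 0.2404 0.0925] yaw -29.03683455082178 [ 0.61  0.4   0.29  0.19  0.4   0.52  0.12  0.47  0.06  0.78  0.96  0.91
  0.98  0.48  0.1  -0.05  0.08 -0.14 -0.05 -0.12]
rim1 [0.4176 0.2435] [0.09 0.21 0.14]
  bulge 0.0363 -44.0
  bulge 0.0369 -90.0
  bulge 0.0348 -129.0
  bulge 0.0354 -61.0
```

```bash
cat >> h.py <<'E'
def tool(yaw,zb=(0,0,1)):   # tool pointing against zb, tool x at about that yaw
    z=-np.array(zb,float)/np.linalg.norm(zb);x=np.array([np.cos(np.radians(yaw)),np.sin(np.radians(yaw)),0]);x-=z*(x@z);x/=np.linalg.norm(x)
    return np.c_[x,np.cross(z,x),z]
def now():
    o=env.observe();return np.array(o["tcp_pos"]),R.from_euler("xyz",o["eef_rot"],degrees=True).as_matrix(),o
def plan(wps,start=None):
    """wps: (pos,Rm,nrows)"""
    p,Rm=start if start else now()[:2]
    for q,Q,n in wps:
        w=R.from_matrix(Rm.T@Q).as_rotvec()/n;st=R.from_rotvec(w).as_matrix()
        G=sum(np.linalg.matrix_power(st,k) for k in range(n));t=np.linalg.solve(G,Rm.T@(np.array(q)-p))
        print(n,"rows x: ",np.round(t*1e3,1),"turn",np.round(np.degrees(w),2),"*OVER*" if max(abs(t))>.0417 or max(abs(np.degrees(w)))>7.16 else "");p,Rm=np.array(q,float),Q
E
python3 - <<'E'
from h import *
z=np.array([-.124,.048,.991]);m=np.array([.4178,.241,.0925]);Q=tool(151,z)
plan([(m+.125*z,Q,12),(m+.038*z,Q,6)])
E
```

```text
12 rows x:  [-22.1 -14.4   4.3] turn [-0.06 -0.63  0.35] 
6 rows x:  [-0.  -0.  14.5] turn [0. 0. 0.]
```

>>> {"api": "carry_out", "payload": {
  "targets": [
    {"x": -22.1,"y": -14.4,"z": 4.3,"rx": -0.06,"ry": -0.63,"rz": 0.35},
    {"x": -22.1,"y": -14.4,"z": 4.3,"rx": -0.06,"ry": -0.63,"rz": 0.35},
    {"x": -22.1,"y": -14.4,"z": 4.3,"rx": -0.06,"ry": -0.63,"rz": 0.35},
    {"x": -22.1,"y": -14.4,"z": 4.3,"rx": -0.06,"ry": -0.63,"rz": 0.35},
    {"x": -22.1,"y": -14.4,"z": 4.3,"rx": -0.06,"ry": -0.63,"rz": 0.35},
    {"x": -22.1,"y": -14.4,"z": 4.3,"rx": -0.06,"ry": -0.63,"rz": 0.35},
    {"x": -22.1,"y": -14.4,"z": 4.3,"rx": -0.06,"ry": -0.63,"rz": 0.35},
    {"x": -22.1,"y": -14.4,"z": 4.3,"rx": -0.06,"ry": -0.63,"rz": 0.35},
    {"x": -22.1,"y": -14.4,"z": 4.3,"rx": -0.06,"ry": -0.63,"rz": 0.35},
    {"x": -22.1,"y": -14.4,"z": 4.3,"rx": -0.06,"ry": -0.63,"rz": 0.35},
    {"x": -22.1,"y": -14.4,"z": 4.3,"rx": -0.06,"ry": -0.63,"rz": 0.35},
    {"x": -22.1,"y": -14.4,"z": 4.3,"rx": -0.06,"ry": -0.63,"rz": 0.35},
    {"x": 0}
  ],
  "claw": 1
}}

```text
invalid input at $.targets[12]: expected keys x, y, z, rx, ry, rz
```

```bash
python3 - <<'E'
from h import *
z=np.array([-.124,.048,.991]);m=np.array([.4178,.241,.0925]);Q=tool(151,z)
plan([(m+.038*z,Q,6)])
E
```

```text
6 rows x:  [-45.2 -28.9  22.9] turn [-0.13 -1.27  0.7 ] *OVER*
```

>>> {"api": "carry_out", "payload": {
  "targets": [
    {"x": -22.1,"y": -14.4,"z": 4.3,"rx": -0.06,"ry": -0.63,"rz": 0.35},
    {"x": -22.1,"y": -14.4,"z": 4.3,"rx": -0.06,"ry": -0.63,"rz": 0.35},
    {"x": -22.1,"y": -14.4,"z": 4.3,"rx": -0.06,"ry": -0.63,"rz": 0.35},
    {"x": -22.1,"y": -14.4,"z": 4.3,"rx": -0.06,"ry": -0.63,"rz": 0.35},
    {"x": -22.1,"y": -14.4,"z": 4.3,"rx": -0.06,"ry": -0.63,"rz": 0.35},
    {"x": -22.1,"y": -14.4,"z": 4.3,"rx": -0.06,"ry": -0.63,"rz": 0.35},
    {"x": -22.1,"y": -14.4,"z": 4.3,"rx": -0.06,"ry": -0.63,"rz": 0.35},
    {"x": -22.1,"y": -14.4,"z": 4.3,"rx": -0.06,"ry": -0.63,"rz": 0.35},
    {"x": -22.1,"y": -14.4,"z": 4.3,"rx": -0.06,"ry": -0.63,"rz": 0.35},
    {"x": -22.1,"y": -14.4,"z": 4.3,"rx": -0.06,"ry": -0.63,"rz": 0.35},
    {"x": -22.1,"y": -14.4,"z": 4.3,"rx": -0.06,"ry": -0.63,"rz": 0.35},
    {"x": -22.1,"y": -14.4,"z": 4.3,"rx": -0.06,"ry": -0.63,"rz": 0.35},
    {"x": 0,"y": 0,"z": 0,"rx": 0,"ry": 0,"rz": 0}
  ],
  "claw": 1
}}

```text
clock: 2.38
tcp_pos: [0.4041, 0.2442, 0.2164]
eef_rot: [179.0, 7.6, 150.6]
wrist_force: [0.2, 0.9, 0.5]
grip_width: 1.001
gripper_force: 0.0
```

```bash
python3 - <<'E'
from h import *
z=np.array([-.124,.048,.991]);m=np.array([.4178,.241,.0925]);Q=tool(151,z)
plan([(m+.038*z,Q,6)])
E
```

```text
6 rows x:  [ 0.5  0.3 14.4] turn [-0.02  0.01 -0.04]
```

>>> {"api": "carry_out", "payload": {
  "targets": [
    {"x": 0.2,"y": 0.2,"z": 17,"rx": 0,"ry": 0,"rz": 0},
    {"x": 0.2,"y": 0.2,"z": 17,"rx": 0,"ry": 0,"rz": 0},
    {"x": 0.2,"y": 0.2,"z": 17,"rx": 0,"ry": 0,"rz": 0},
    {"x": 0.2,"y": 0.2,"z": 17,"rx": 0,"ry": 0,"rz": 0},
    {"x": 0.2,"y": 0.2,"z": 17,"rx": 0,"ry": 0,"rz": 0},
    {"x": 0,"y": 0,"z": 0,"rx": 0,"ry": 0,"rz": 0}
  ],
  "claw": 1
}}

```text
clock: 2.88
tcp_pos: [0.4111, 0.2438, 0.1293]
eef_rot: [179.2, 7.3, 150.9]
wrist_force: [-0.4, 0.2, -0.3]
grip_width: 0.997
gripper_force: 0.0
```

>>> {"api": "carry_out", "payload": {
  "targets": [
    {"x": 0,"y": 0,"z": 0,"rx": 0,"ry": 0,"rz": 0},
    {"x": 0,"y": 0,"z": 0,"rx": 0,"ry": 0,"rz": 0},
    {"x": 0,"y": 0,"z": 0,"rx": 0,"ry": 0,"rz": 0},
    {"x": 0,"y": 0,"z": 0,"rx": 0,"ry": 0,"rz": 0},
    {"x": 0,"y": 0,"z": 0,"rx": 0,"ry": 0,"rz": 0},
    {"x": 0,"y": 0,"z": 0,"rx": 0,"ry": 0,"rz": 0}
  ],
  "claw": 0
}}

```text
clock: 3.38
tcp_pos: [0.414, 0.2451, 0.1335]
eef_rot: [178.8, 7.6, 150.9]
wrist_force: [0.2, 1.9, 5.0]
grip_width: 0.738
gripper_force: 66.0
```

```bash
python3 - <<'E'
from h import *
p,Rm,_=now();u=p-Rm[:,2]*.1
plan([(u,Rm,10),((.42,.40,.24),tool(150.9),7)])
E
```

```text
10 rows x:  [  0.   0. -10.] turn [0. 0. 0.] 
7 rows x:  [ 8.  20.1 -1.4] turn [0.17 1.09 0.01]
```

>>> {"api": "carry_out", "payload": {
  "targets": [
    {"x": 0,"y": 0,"z": -5,"rx": 0,"ry": 0,"rz": 0},
    {"x": 0,"y": 0,"z": -10,"rx": 0,"ry": 0,"rz": 0},
    {"x": 0,"y": 0,"z": -10,"rx": 0,"ry": 0,"rz": 0},
    {"x": 0,"y": 0,"z": -15,"rx": 0,"ry": 0,"rz": 0},
    {"x": 0,"y": 0,"z": -20,"rx": 0,"ry": 0,"rz": 0},
    {"x": 0,"y": 0,"z": -20,"rx": 0,"ry": 0,"rz": 0},
    {"x": 0,"y": 0,"z": -20,"rx": 0,"ry": 0,"rz": 0},
    {"x": 8,"y": 20.1,"z": -1.4,"rx": 0.17,"ry": 1.09,"rz": 0},
    {"x": 8,"y": 20.1,"z": -1.4,"rx": 0.17,"ry": 1.09,"rz": 0},
    {"x": 8,"y": 20.1,"z": -1.4,"rx": 0.17,"ry": 1.09,"rz": 0},
    {"x": 8,"y": 20.1,"z": -1.4,"rx": 0.17,"ry": 1.09,"rz": 0},
    {"x": 8,"y": 20.1,"z": -1.4,"rx": 0.17,"ry": 1.09,"rz": 0},
    {"x": 8,"y": 20.1,"z": -1.4,"rx": 0.17,"ry": 1.09,"rz": 0},
    {"x": 8,"y": 20.1,"z": -1.4,"rx": 0.17,"ry": 1.09,"rz": 0},
    {"x": 0,"y": 0,"z": 0,"rx": 0,"ry": 0,"rz": 0}
  ],
  "claw": 0
}}

```text
clock: 4.63
tcp_pos: [0.4201, 0.4021, 0.2372]
eef_rot: [-179.8, -0.2, 151.0]
wrist_force: [1.2, -0.2, -1.5]
grip_width: 0.741
gripper_force: 66.3
```

```bash
python3 - <<'E'
from h import *
ims={c:env.camera(c) for c in INFO}
for c in ims: cv2.imwrite(f"pics/{c}1.png",cv2.cvtColor(ims[c],cv2.COLOR_RGB2BGR))
b=np.array([.4176,.2435])
for c in ims:
  for d in env.place_of(c,"beaker_1_spout"):
    w=ray(c,d["location"],.093)[:2]-b; print(c,np.round(d["location"],1),round(d["p"],2),np.hypot(*w).round(3),np.degrees(np.arctan2(w[1],w[0])).round(0))
def cr(im,c,r,w=36,h=27): return cv2.resize(cv2.cvtColor(im[r-h:r+h,c-w:c+w],cv2.COLOR_RGB2BGR),(400,300),interpolation=cv2.INTER_CUBIC)
p,Rm,_=now();print(p,Rm.round(3).tolist())
v=[]
for c in ims:
    r=proj(c,[[*b,.07],[*(p-[0,0,.04])]]).round().astype(int);print(c,r.tolist());v.append(np.hstack([cr(ims[c],max(36,r[0,0]),r[0,1]),cr(ims[c],max(36,r[1,0]),r[1,1])]))
cv2.imwrite("pics/m1.png",cv2.convertScaleAbs(np.vstack(v),alpha=1.6))
E
```

```text
scene [145.9 191.6] 0.62 0.044 68.0
[0.41895771 0.39875349 0.23767554] [[-0.874, 0.486, -0.004], [0.486, 0.874, -0.004], [0.002, -0.005, -1.0]]
scene [[151, 207], [108, 146]]
top [[152, 235], [77, 238]]
```

View pics/m1.png

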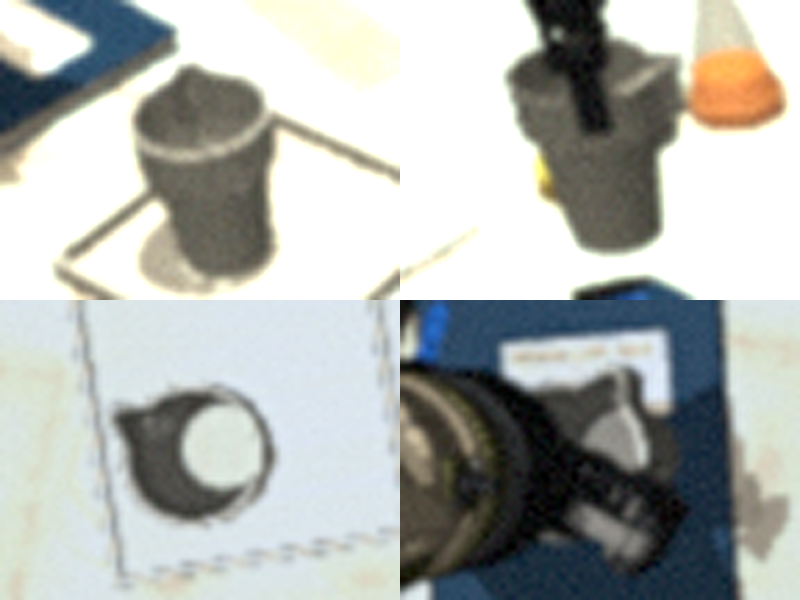

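The left panes show beaker 1's spout pointing to +y/+x, about 62° (top tip at pane (115,410)). In the right panes beaker 2 hangs upright in the grip, with its spout at (678,58) in scene and (628,372) in top.

```bash
cat >> h.py <<'E'
from scipy.optimize import least_squares
AA=np.linspace(0,2*np.pi,721)
def ring(r,z):return np.c_[r*np.cos(AA),r*np.sin(AA),0*AA+z]/1e3
def near(c,pts,curve):
    q=proj(c,curve);return [np.min(np.hypot(*(q-x).T)) for x in pts]
E
python3 - <<'E'
from h import *
s=5.556
P=lambda pts,o:np.array(pts)/s+o
T=P([(272,155),(262,115),(225,92),(195,218),(140,195),(260,190)],(116,208));Sc=P([(135,125),(155,155),(200,160),(245,140),(270,110)],(115,180))
tt,ts=P((115,110),(116,208)),P((190,67),(115,180))
def f(p):
    o=np.array([p[0],p[1],0]);tip=o+rz(p[2]*57.3)@[.042,0,.095]
    return np.r_[near("top",T,ring(33,95)+o),near("scene",Sc,ring(32.5,95)+o),proj("top",tip)[0]-tt,proj("scene",tip)[0]-ts]
r=least_squares(f,[.4176,.2435,1.1],x_scale=[.01,.01,.2],diff_step=1e-4);print("b1",r.x.round(4),r.x[2]*57.3,f(r.x).round(2))
# held one: foot ring + spout tip, x,y,z,yaw, tilt about tool axes
p0,Rm,_=now()
F=P([(552-400,235),(575-400,247),(608-400,250),(640-400,245),(658-400,235)],(108-36,146-27))
C=P([(507-400,72),(522-400,125)],(72,119))
tt,ts=P((628-400,72),(77-36,238-27)),P((678-400,58),(72,119))
def g(p):
    o=np.array(p[:3]);Q=R.from_rotvec([p[4],p[5],0]).as_matrix()@rz(p[3]*57.3);tip=o+Q@[.042,0,.044]
    return np.r_[near("scene",F,ring(21.5,-46)@Q.T+o),near("scene",C[:1],ring(33,46)@Q.T+o),near("scene",C[1:],ring(33,18)@Q.T+o),proj("top",tip)[0]-tt,proj("scene",tip)[0]-ts,p[4]*8,p[5]*8]
r=least_squares(g,[*(p0-[0,0,.038]),-.5,0,0],x_scale=[.01,.01,.01,.2,.1,.1],diff_step=1e-4)
print("b2",r.x.round(4),r.x[3]*57.3,g(r.x).round(2),"in tool",(Rm.T@(r.x[:3]-p0)).round(4))
E
```

```text
b1 [0.4186 0.2394 1.0838] 62.10360533586954 [ 0.38  0.27  1.13  0.8   0.35  0.26  0.88  0.22  0.27  0.59  0.21  0.76
 -0.   -0.48 -0.53]
b2 [ 0.4136  0.3953  0.2026 -0.5857  0.008   0.1095] -33.561955202503256 [ 1.24  0.3   0.35  0.23  1.15  0.47  0.63  0.14 -0.13 -0.18 -0.08  0.06
  0.88] in tool [ 0.003  -0.0054  0.0351]
```

```bash
cat >> h.py <<'E'
def heldfit(im,tips,p0,Rm,rows,cols,thr=103,yaw0=0,zoff=.037,flip=True):
    """silhouette fit of the held beaker in scene below the rim; returns pose vector"""
    box=(cols[0],rows[0],cols[1]-cols[0],rows[1]-rows[0]);g=im[rows[0]:rows[1],cols[0]:cols[1]].mean(2)
    lo=72.;hi=np.percentile(g,90);B=cv2.GaussianBlur(np.clip((hi-g)/(hi-lo),0,1),(0,0),.6)
    def un(p):return p0+Rm@np.array(p[:3]),R.from_rotvec(np.array([p[4],p[5],0])*10).as_matrix()@rz(p[3]*1e3)
    def cost(p):
        o,Q=un(p);t=o+Q@[.042,0,.044]
        e=((sil("scene",[(o,Q)],box)-B)**2).sum()
        for c,u in tips.items(): e+=1.5*np.sum((proj(c,t)[0]-u)**2)
        return e+((p[2]-zoff)/.003)**2+(p[1]/.003)**2+(p[0]/.006)**2+(p[4]*10/.1)**2+(p[5]*10/.1)**2
    x0=np.array([0,0,zoff,yaw0/1e3,0,0]);sx=np.vstack([x0,x0+np.diag([.004,.004,.003,.008,.008,.008])])
    r=minimize(cost,x0,method="Nelder-Mead",options=dict(initial_simplex=sx,maxiter=600));o,Q=un(r.x)
    return r.x,o,Q,r.fun,B,box
E
python3 - <<'E'
from h import *
im=cv2.cvtColor(cv2.imread("pics/scene1.png"),cv2.COLOR_BGR2RGB)
s=5.556;P=lambda pts,o:np.array(pts)/s+o
tips=dict(top=P((628-400,72),(41,211)),scene=P((678-400,58),(72,119)))
p0,Rm,_=now()
for y0,y1 in ((135,165),(139,165)):
  x,o,Q,f,B,box=heldfit(im,tips,p0,Rm,(y0,y1),(90,124),yaw0=-31);print((x*[1e3,1e3,1e3,1e3,573,573]).round(2),o.round(4),Q[:,2].round(3),round(f,1))
E
```

```text
[  1.94  -1.62  37.8  -34.34   3.22   2.01] [0.4163 0.3981 0.1999] [ 0.035 -0.056  0.998] 9.3
[  1.88  -1.34  38.16 -35.19   2.07   2.64] [0.4165 0.3984 0.1995] [ 0.046 -0.036  0.998] 9.2
```

```bash
cat >> h.py <<'E'
def qb(yaw,zx=0,zy=0):
    z=np.array([zx,zy,1.]);z/=np.linalg.norm(z);return R.from_rotvec(np.cross([0,0,1],z)).as_matrix()@rz(yaw)
def goal(mid,yaw,Qm,Rm,off):
    Rt=qb(yaw)@Qm.T@Rm;return np.array(mid)-Rt@np.array(off),Rt
E
python3 - <<'E'
from h import *
p,Rm,_=now();Qm=qb(-33.5,.042,-.026);np.savez("hold.npz",rel=Rm.T@Qm,off=[.0019,-.0012,.038])
p1,R1=goal((.4186,.2394,.165),62,Qm,Rm,(.0019,-.0012,.038));plan([(p1,R1,15)])
E
```

```text
15 rows x:  [  3.3 -11.5   2.2] turn [-0.14 -0.18 -6.36]
```

>>> {"api": "carry_out", "payload": {
  "targets": [
    {"x": 3.3,"y": -11.5,"z": 2.2,"rx": -0.14,"ry": -0.18,"rz": -6.36},
    {"x": 3.3,"y": -11.5,"z": 2.2,"rx": -0.14,"ry": -0.18,"rz": -6.36},
    {"x": 3.3,"y": -11.5,"z": 2.2,"rx": -0.14,"ry": -0.18,"rz": -6.36},
    {"x": 3.3,"y": -11.5,"z": 2.2,"rx": -0.14,"ry": -0.18,"rz": -6.36},
    {"x": 3.3,"y": -11.5,"z": 2.2,"rx": -0.14,"ry": -0.18,"rz": -6.36},
    {"x": 3.3,"y": -11.5,"z": 2.2,"rx": -0.14,"ry": -0.18,"rz": -6.36},
    {"x": 3.3,"y": -11.5,"z": 2.2,"rx": -0.14,"ry": -0.18,"rz": -6.36},
    {"x": 3.3,"y": -11.5,"z": 2.2,"rx": -0.14,"ry": -0.18,"rz": -6.36},
    {"x": 3.3,"y": -11.5,"z": 2.2,"rx": -0.14,"ry": -0.18,"rz": -6.36},
    {"x": 3.3,"y": -11.5,"z": 2.2,"rx": -0.14,"ry": -0.18,"rz": -6.36},
    {"x": 3.3,"y": -11.5,"z": 2.2,"rx": -0.14,"ry": -0.18,"rz": -6.36},
    {"x": 3.3,"y": -11.5,"z": 2.2,"rx": -0.14,"ry": -0.18,"rz": -6.36},
    {"x": 3.3,"y": -11.5,"z": 2.2,"rx": -0.14,"ry": -0.18,"rz": -6.36},
    {"x": 3.3,"y": -11.5,"z": 2.2,"rx": -0.14,"ry": -0.18,"rz": -6.36},
    {"x": 3.3,"y": -11.5,"z": 2.2,"rx": -0.14,"ry": -0.18,"rz": -6.36},
    {"x": 0,"y": 0,"z": 0,"rx": 0,"ry": 0,"rz": 0},
    {"x": 0,"y": 0,"z": 0,"rx": 0,"ry": 0,"rz": 0}
  ],
  "claw": 0
}}

```text
clock: 6.25
tcp_pos: [0.4181, 0.2396, 0.2037]
eef_rot: [-179.6, 2.8, -113.9]
wrist_force: [0.5, -0.0, -1.1]
grip_width: 0.731
gripper_force: 66.3
```

```bash
python3 - <<'E'
from h import *
im=env.camera("scene");it=env.camera("top")
p,Rm,_=now();h=np.load("hold.npz");print(p,R.from_matrix(Rm).as_euler("xyz",degrees=True).round(1))
Q=Rm@h["rel"];o=p+Rm@h["off"]
# overlay predicted held and b1
v=[]
for c,i in (("scene",im),("top",it)):
    r=proj(c,[[.4186,.2394,.12]])[0].round().astype(int);x0,y0=r-[36,45];k=5.5
    a=cv2.convertScaleAbs(cv2.resize(cv2.cvtColor(i[y0:y0+90,x0:x0+72],cv2.COLOR_RGB2BGR),None,fx=k,fy=k,interpolation=cv2.INTER_CUBIC),alpha=1.6)
    for (oo,QQ,col) in ((o,Q,(0,255,0)),(np.array([.4186,.2394,.049]),rz(62),(0,0,255))):
        for C in (ring(33,46),ring(21.5,-46),np.array([[33,0,46],[43,0,46],[43,0,18],[39,0,18],[30,0,0]])/1e3):
            u=((proj(c,C@QQ.T+oo)-[x0,y0]+.5)*k).astype(np.int32);cv2.polylines(a,[u],False,col,1)
    v.append(a)
cv2.imwrite("pics/m2.png",np.hstack(v));print(np.hstack(v).shape)
E
```

```text
[0.41790831 0.24041943 0.20382006] [-179.6    2.8 -113.8]
(495, 792, 3)
```

View pics/m2.png

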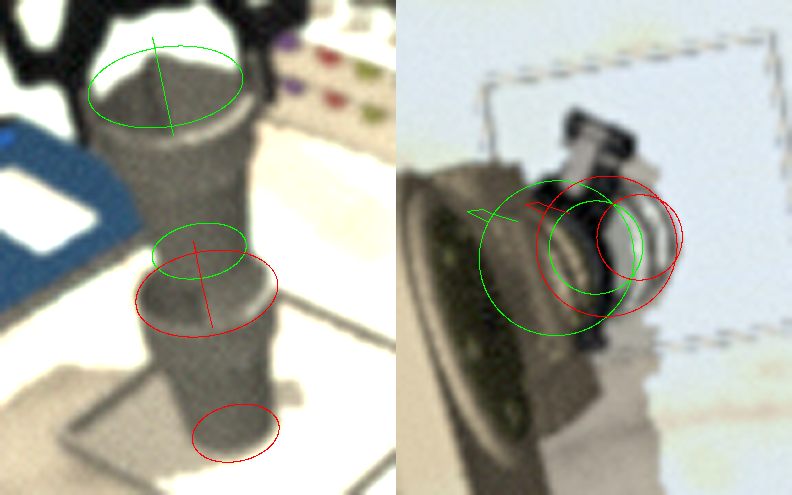

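The overlay shows beaker 1 (red) matching. The held beaker's yaw matches, but its rim sits about 12 pane px lower and to the right of the prediction, so I'll refit its pose from these points.

```bash
python3 - <<'E'
from h import *
p,Rm,_=now();h=np.load("hold.npz");o0=p+Rm@h["off"]
r=proj("scene",[[.4186,.2394,.12]])[0].round().astype(int);og=r-[36,45];P=lambda q:(np.array(q)/5.5+og-.5)
rim=P([(257,90),(235,118),(205,135),(170,141),(130,133)]);tip=P((152,51))
edge=P([(140,215),(130,185),(246,180),(244,215),(97,140)])
def hull(o,Q):
    out=[]
    for C in (ring(21.5,-46)[::12],ring(29,18)[::12]),(ring(33,18)[::12],ring(33,46)[::12]):
        u=cv2.convexHull(proj("scene",np.r_[C]@Q.T+o).astype(np.float32))
        out.append(u)
    return out
def g(x):
    o=np.array(x[:3]);Q=R.from_rotvec([x[4],x[5],0]).as_matrix()@rz(x[3]*57.3)
    H=hull(o,Q);e=[cv2.pointPolygonTest(H[0],tuple(map(float,q)),True) for q in edge[:4]]+[cv2.pointPolygonTest(H[1],tuple(map(float,edge[4])),True)]
    return np.r_[near("scene",rim,ring(32.5,46)@Q.T+o),e,proj("scene",o+Q@[.042,0,.045])[0]-tip,(Rm.T@(o-p)-[0,0,.037])/[.006,.003,.006]]
x=least_squares(g,[*o0,62/57.3,0,0],x_scale=[.01,.01,.01,.2,.1,.1],diff_step=1e-3).x
Q=R.from_rotvec([x[4],x[5],0]).as_matrix();print("mid",x[:3].round(4),"yaw",x[3]*57.3,"z",Q[:,2].round(3),g(x).round(2),"off",(Rm.T@(x[:3]-p)*1e3).round(1),"z in tool",(Rm.T@Q[:,2]).round(3))
E
```

```text
mid [0.4194 0.2381 0.1624] yaw 68.10152297323876 z [ 0.015 -0.07   0.997] [ 0.96  0.3   0.1   0.23  0.17  0.85  0.82  0.32  0.43 -1.17 -0.05 -0.69
  0.59 -0.69  0.72] off [ 3.6 -2.1 41.3] z in tool [ 0.009 -0.049 -0.999]
```

```bash
python3 - <<'E'
from h import *
p,Rm,_=now();Rt=R.from_rotvec(R.from_matrix(tool(R.from_matrix(Rm).as_euler('xyz',degrees=True)[2])@Rm.T).as_rotvec()*.5).as_matrix()@Rm
plan([(p+[-.0008,.0008,-.065],Rt,7),(p+[-.0008,.0008,-.077],Rt,4)])
E
```

```text
7 rows x:  [0.3 0.2 9.3] turn [-0.03  0.2  -0.  ] 
4 rows x:  [0.1 0.  3. ] turn [0. 0. 0.]
```

>>> {"api": "carry_out", "payload": {
  "targets": [
    {"x": 0.3,"y": 0.2,"z": 9.3,"rx": 0,"ry": 0.2,"rz": 0},
    {"x": 0.3,"y": 0.2,"z": 9.3,"rx": 0,"ry": 0.2,"rz": 0},
    {"x": 0.3,"y": 0.2,"z": 9.3,"rx": 0,"ry": 0.2,"rz": 0},
    {"x": 0.3,"y": 0.2,"z": 9.3,"rx": 0,"ry": 0.2,"rz": 0},
    {"x": 0.3,"y": 0.2,"z": 9.3,"rx": 0,"ry": 0.2,"rz": 0},
    {"x": 0.3,"y": 0.2,"z": 9.3,"rx": 0,"ry": 0.2,"rz": 0},
    {"x": 0.3,"y": 0.2,"z": 9.3,"rx": 0,"ry": 0.2,"rz": 0},
    {"x": 0,"y": 0,"z": 3,"rx": 0,"ry": 0,"rz": 0},
    {"x": 0,"y": 0,"z": 3,"rx": 0,"ry": 0,"rz": 0},
    {"x": 0,"y": 0,"z": 3,"rx": 0,"ry": 0,"rz": 0},
    {"x": 0,"y": 0,"z": 0,"rx": 0,"ry": 0,"rz": 0}
  ],
  "claw": 0
}}

```text
clock: 7.27
tcp_pos: [0.418, 0.2417, 0.1292]
eef_rot: [-179.6, 1.4, -113.6]
wrist_force: [0.1, 0.8, -2.1]
grip_width: 0.74
gripper_force: 66.5
```

>>> {"api": "carry_out", "payload": {
  "targets": [
    {"x": 0,"y": 0,"z": 2.5,"rx": 0,"ry": 0,"rz": 0},
    {"x": 0,"y": 0,"z": 2.5,"rx": 0,"ry": 0,"rz": 0},
    {"x": 0,"y": 0,"z": 2.5,"rx": 0,"ry": 0,"rz": 0},
    {"x": 0,"y": 0,"z": 2,"rx": 0,"ry": 0,"rz": 0},
    {"x": 0,"y": 0,"z": 0,"rx": 0,"ry": 0,"rz": 0}
  ],
  "claw": 0
}}

```text
clock: 7.68
tcp_pos: [0.4182, 0.2421, 0.1199]
eef_rot: [-179.6, 1.5, -113.6]
wrist_force: [-0.8, 2.2, 0.1]
grip_width: 0.738
gripper_force: 66.9
```

>>> {"api": "carry_out", "payload": {
  "targets": [
    {"x": 0,"y": 0,"z": 2,"rx": 0,"ry": 0,"rz": 0},
    {"x": 0,"y": 0,"z": 2,"rx": 0,"ry": 0,"rz": 0},
    {"x": 0,"y": 0,"z": 0,"rx": 0,"ry": 0,"rz": 0}
  ],
  "claw": 0
}}

```text
clock: 7.93
tcp_pos: [0.4185, 0.2434, 0.1191]
eef_rot: [-179.6, 1.7, -113.6]
wrist_force: [-8.1, 3.5, 24.4]
grip_width: 0.74
gripper_force: 69.2
```

>>> {"api": "carry_out", "payload": {
  "targets": [
    {"x": 0,"y": 0,"z": -1,"rx": 0,"ry": 0,"rz": 0},
    {"x": 0,"y": 0,"z": 0,"rx": 0,"ry": 0,"rz": 0},
    {"x": 0,"y": 0,"z": 0,"rx": 0,"ry": 0,"rz": 0},
    {"x": 0,"y": 0,"z": 0,"rx": 0,"ry": 0,"rz": 0},
    {"x": 0,"y": 0,"z": 0,"rx": 0,"ry": 0,"rz": 0},
    {"x": 0,"y": 0,"z": -10,"rx": 0,"ry": 0,"rz": 0},
    {"x": 0,"y": 0,"z": -20,"rx": 0,"ry": 0,"rz": 0},
    {"x": 0,"y": 0,"z": -30,"rx": 0,"ry": 0,"rz": 0},
    {"x": 0,"y": 0,"z": -30,"rx": 0,"ry": 0,"rz": 0}
  ],
  "claw": 1
}}

```text
clock: 8.68
tcp_pos: [0.4159, 0.2396, 0.2077]
eef_rot: [-179.7, 1.3, -113.7]
wrist_force: [0.1, 0.5, 0.2]
grip_width: 0.999
gripper_force: 0.0
```

```bash
python3 - <<'E'
from h import *
b=(.655,.0525)
plan([((.60,.08,.235),tool(-62),9),((*b,.155),tool(-62),4)])
E
```

```text
9 rows x:  [ 18.  -21.4  -3.2] turn [-0.1   0.12 -5.74] 
4 rows x:  [12.5 -8.9 20. ] turn [0. 0. 0.]
```

>>> {"api": "carry_out", "payload": {
  "targets": [
    {"x": 10.5,"y": -12,"z": -3.5,"rx": -0.1,"ry": 0.12,"rz": -5.74},
    {"x": 10.5,"y": -12,"z": -3.5,"rx": -0.1,"ry": 0.12,"rz": -5.74},
    {"x": 10.5,"y": -12,"z": -3.5,"rx": -0.1,"ry": 0.12,"rz": -5.74},
    {"x": 10.5,"y": -12,"z": -3.5,"rx": -0.1,"ry": 0.12,"rz": -5.74},
    {"x": 10.5,"y": -12,"z": -3.5,"rx": -0.1,"ry": 0.12,"rz": -5.74},
    {"x": 10.5,"y": -12,"z": -3.5,"rx": -0.1,"ry": 0.12,"rz": -5.74},
    {"x": 10.5,"y": -12,"z": -3.5,"rx": -0.1,"ry": 0.12,"rz": -5.74},
    {"x": 10.5,"y": -12,"z": -3.5,"rx": -0.1,"ry": 0.12,"rz": -5.74},
    {"x": 10.5,"y": -12,"z": -3.5,"rx": -0.1,"ry": 0.12,"rz": -5.74}
  ],
  "claw": 1
}}

```text
clock: 9.43
tcp_pos: [0.5203, 0.1463, 0.2387]
eef_rot: [-179.9, -0.0, -61.7]
wrist_force: [0.1, 0.3, 0.9]
grip_width: 1.003
gripper_force: 0.0
```

```bash
python3 - <<'E'
from h import *
ims={c:env.camera(c) for c in INFO};v=[];k=5.5
for c,i in ims.items():
  cv2.imwrite(f"pics/{c}2.png",cv2.cvtColor(i,cv2.COLOR_RGB2BGR));row=[]
  for P0 in ((.4186,.2394,.09),(.655,.0525,.06)):
    r=proj(c,[P0])[0].round().astype(int);x0,y0=r-[36,27];print(c,x0,y0)
    a=cv2.convertScaleAbs(cv2.resize(cv2.cvtColor(i[y0:y0+54,x0:x0+72],cv2.COLOR_RGB2BGR),None,fx=k,fy=k,interpolation=cv2.INTER_CUBIC),alpha=1.6);row.append(a)
  v.append(np.hstack(row))
cv2.imwrite("pics/m3.png",np.vstack(v))
for n,b in (("beaker_1_spout",(.4186,.2394)),):
  for c in ims:
    for z in (.093,.121):print(c,[(np.round(d["location"],1).tolist(),round(d["p"],2)) for d in env.place_of(c,n)]) if z<.1 else 0
E
```

```text
scene 115 175
scene 226 172
top 116 208
top 188 119
scene []
top []
```

View pics/m3.png

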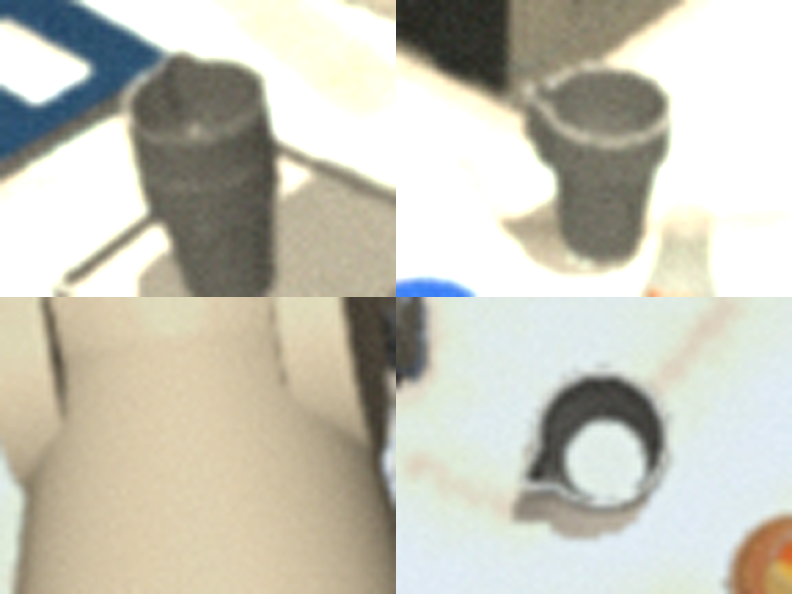

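Beaker 2 now looks fully home (left pane: collars touching, spouts in line at (178,57)). Beaker 3 is clear in the right panes, with its spout at (527,90) in scene and (525,487) in top.

```bash
cat >> h.py <<'E'
def stand(z,d,x0):
    """d: cam->(rim pts px, tip px); beaker rim at height z"""
    def f(p):
        o=np.array([p[0],p[1],0]);tip=o+rz(p[2]*57.3)@[.042,0,z];r=[]
        for c,(rim,t) in d.items(): r+=list(near(c,rim,ring(32.7,z*1e3)+o))+list(proj(c,tip)[0]-t)
        return np.array(r)
    s=least_squares(f,[x0[0],x0[1],x0[2]/57.3],x_scale=[.01,.01,.2],diff_step=1e-4);return s.x*[1,1,57.3],s.fun.round(2)
E
python3 - <<'E'
from h import *
P=lambda q,o:np.array(q)/5.5+np.array(o)-.5
s=(P([(269,108),(254,130),(209,143),(174,128),(204,70),(244,78)],(226,172)),P((131,90),(226,172)))
t=(P([(269,148),(204,80),(214,211),(259,183)],(188,119)),P((129,190),(188,119)))
print("b3",stand(.092,dict(scene=s,top=t),(.655,.0525,118)))
s2=(P([(130,105),(145,128),(190,142),(240,130),(268,100)],(115,175)),P((178,57),(115,175)))
for z in (.119,.123,.127):print("b2",z,stand(z,dict(scene=s2),(.4186,.2394,62)))
E
```

```text
b3 (array([6.54343072e-01, 5.05536895e-02, 1.20248974e+02]), array([ 0.44,  0.67,  0.41,  1.78,  0.61,  0.47, -1.06,  0.82,  0.21,
        0.88,  0.15,  0.23, -0.53, -0.42]))
b2 0.119 (array([ 0.42371965,  0.24013794, 69.55185949]), array([ 0.04,  0.58,  0.06,  0.08,  0.55, -0.25, -0.9 ]))
b2 0.123 (array([ 0.42121339,  0.23551072, 69.73719614]), array([ 0.02,  0.58,  0.07,  0.12,  0.67, -0.27, -1.  ]))
b2 0.127 (array([ 0.41854015,  0.23100806, 69.65634419]), array([ 0.11,  0.63,  0.08,  0.14,  0.72, -0.3 , -1.1 ]))
```

```bash
python3 - <<'E'
from h import *
b=(.6545,.0515)
plan([((*b,.17),tool(-60),8),((*b,.086),tool(-60),5)])
E
```

```text
8 rows x:  [18.6 -9.   8.5] turn [-0.01  0.   -0.27] 
5 rows x:  [ 0.   0.  16.8] turn [0. 0. 0.]
```

>>> {"api": "carry_out", "payload": {
  "targets": [
    {"x": 18.6,"y": -9,"z": 8.5,"rx": 0,"ry": 0,"rz": -0.27},
    {"x": 18.6,"y": -9,"z": 8.5,"rx": 0,"ry": 0,"rz": -0.27},
    {"x": 18.6,"y": -9,"z": 8.5,"rx": 0,"ry": 0,"rz": -0.27},
    {"x": 18.6,"y": -9,"z": 8.5,"rx": 0,"ry": 0,"rz": -0.27},
    {"x": 18.6,"y": -9,"z": 8.5,"rx": 0,"ry": 0,"rz": -0.27},
    {"x": 18.6,"y": -9,"z": 8.5,"rx": 0,"ry": 0,"rz": -0.27},
    {"x": 18.6,"y": -9,"z": 8.5,"rx": 0,"ry": 0,"rz": -0.27},
    {"x": 18.6,"y": -9,"z": 8.5,"rx": 0,"ry": 0,"rz": -0.27},
    {"x": 0,"y": 0,"z": 0,"rx": 0,"ry": 0,"rz": 0},
    {"x": 0,"y": 0,"z": 0,"rx": 0,"ry": 0,"rz": 0}
  ],
  "claw": 1
}}

```text
clock: 10.47
tcp_pos: [0.654, 0.0518, 0.169]
eef_rot: [180.0, 0.1, -59.9]
wrist_force: [-0.3, 0.5, 0.3]
grip_width: 0.998
gripper_force: 0.0
```

```bash
python3 - <<'E'
from h import *
plan([((.6545,.0515,.086),tool(-60),5)])
E
```

```text
5 rows x:  [ 0.1 -0.1 16.6] turn [0.   0.02 0.01]
```

>>> {"api": "carry_out", "payload": {
  "targets": [
    {"x": 0,"y": 0,"z": 17,"rx": 0,"ry": 0,"rz": 0},
    {"x": 0,"y": 0,"z": 17,"rx": 0,"ry": 0,"rz": 0},
    {"x": 0,"y": 0,"z": 17,"rx": 0,"ry": 0,"rz": 0},
    {"x": 0,"y": 0,"z": 17,"rx": 0,"ry": 0,"rz": 0},
    {"x": 0,"y": 0,"z": 15,"rx": 0,"ry": 0,"rz": 0},
    {"x": 0,"y": 0,"z": 0,"rx": 0,"ry": 0,"rz": 0},
    {"x": 0,"y": 0,"z": 0,"rx": 0,"ry": 0,"rz": 0}
  ],
  "claw": 1
}}

```text
clock: 11.05
tcp_pos: [0.6535, 0.0529, 0.0871]
eef_rot: [-180.0, 0.1, -59.8]
wrist_force: [0.6, 0.6, 0.4]
grip_width: 0.996
gripper_force: 0.0
```

>>> {"api": "carry_out", "payload": {
  "targets": [
    {"x": 0,"y": 0,"z": 0,"rx": 0,"ry": 0,"rz": 0},
    {"x": 0,"y": 0,"z": 0,"rx": 0,"ry": 0,"rz": 0},
    {"x": 0,"y": 0,"z": 0,"rx": 0,"ry": 0,"rz": 0},
    {"x": 0,"y": 0,"z": 0,"rx": 0,"ry": 0,"rz": 0},
    {"x": 0,"y": 0,"z": 0,"rx": 0,"ry": 0,"rz": 0},
    {"x": 0,"y": 0,"z": 0,"rx": 0,"ry": 0,"rz": 0}
  ],
  "claw": 0
}}

```text
clock: 11.55
tcp_pos: [0.6562, 0.0518, 0.0895]
eef_rot: [-179.7, -0.1, -59.8]
wrist_force: [-2.5, -0.1, 6.2]
grip_width: 0.737
gripper_force: 66.3
```

```bash
python3 - <<'E'
from h import *
p,Rm,_=now();off=Rm.T@(np.array([.6545,.0515,.046])-p);print(off)
off=np.array([off[0],0,off[2]]);Qm=qb(120);np.savez("hold.npz",rel=Rm.T@Qm,off=off)
g,Rg=goal((.419,.2395,.195),65,Qm,Rm,off);up=p+[0,0,.13]
plan([(up,Rm,5),(g+[0,0,.012],Rg,11)]);print(g)
E
```

```text
[-0.00073624  0.00184659  0.04349495]
5 rows x:  [  0.1  -0.1 -26. ] turn [0. 0. 0.] 
11 rows x:  [-19.6  20.8  -3. ] turn [-0.01  0.02  5.  ] 
[0.41853031 0.23900156 0.23849579]
```

>>> {"api": "carry_out", "payload": {
  "targets": [
    {"x": 0,"y": 0,"z": -12,"rx": 0,"ry": 0,"rz": 0},
    {"x": 0,"y": 0,"z": -24,"rx": 0,"ry": 0,"rz": 0},
    {"x": 0,"y": 0,"z": -32,"rx": 0,"ry": 0,"rz": 0},
    {"x": 0,"y": 0,"z": -32,"rx": 0,"ry": 0,"rz": 0},
    {"x": 0,"y": 0,"z": -30,"rx": 0,"ry": 0,"rz": 0},
    {"x": -19.6,"y": 20.8,"z": -3,"rx": 0,"ry": 0,"rz": 5},
    {"x": -19.6,"y": 20.8,"z": -3,"rx": 0,"ry": 0,"rz": 5},
    {"x": -19.6,"y": 20.8,"z": -3,"rx": 0,"ry": 0,"rz": 5},
    {"x": -19.6,"y": 20.8,"z": -3,"rx": 0,"ry": 0,"rz": 5},
    {"x": -19.6,"y": 20.8,"z": -3,"rx": 0,"ry": 0,"rz": 5},
    {"x": -19.6,"y": 20.8,"z": -3,"rx": 0,"ry": 0,"rz": 5},
    {"x": -19.6,"y": 20.8,"z": -3,"rx": 0,"ry": 0,"rz": 5},
    {"x": -19.6,"y": 20.8,"z": -3,"rx": 0,"ry": 0,"rz": 5},
    {"x": -19.6,"y": 20.8,"z": -3,"rx": 0,"ry": 0,"rz": 5},
    {"x": -19.6,"y": 20.8,"z": -3,"rx": 0,"ry": 0,"rz": 5},
    {"x": -19.6,"y": 20.8,"z": -3,"rx": 0,"ry": 0,"rz": 5},
    {"x": 0,"y": 0,"z": 0,"rx": 0,"ry": 0,"rz": 0},
    {"x": 0,"y": 0,"z": 0,"rx": 0,"ry": 0,"rz": 0},
    {"x": 0,"y": 0,"z": 0,"rx": 0,"ry": 0,"rz": 0}
  ],
  "claw": 0
}}

```text
clock: 13.13
tcp_pos: [0.4169, 0.2385, 0.2504]
eef_rot: [-179.9, 0.1, -114.7]
wrist_force: [-0.0, 0.6, -1.7]
grip_width: 0.741
gripper_force: 66.2
```

```bash
cat > ov.py <<'E'
from h import *
import sys
# overlay: expected held and stack; argv: out, stack rim base mid z
im=env.camera("scene");it=env.camera("top")
p,Rm,ob=now();h=np.load("hold.npz");Q=Rm@h["rel"];o=p+Rm@h["off"];print(ob["clock"],p,"held mid",o,"yaw",np.degrees(np.arctan2(Q[1,0],Q[0,0])))
zs=float(sys.argv[2]);v=[];k=5.5
for c,i in (("scene",im),("top",it)):
    r=proj(c,[[.419,.2395,zs+.06]])[0].round().astype(int);x0,y0=np.maximum(r-[36,50],0);print(c,x0,y0)
    a=cv2.convertScaleAbs(cv2.resize(cv2.cvtColor(i[y0:y0+100,x0:x0+72],cv2.COLOR_RGB2BGR),None,fx=k,fy=k,interpolation=cv2.INTER_CUBIC),alpha=1.6)
    for (oo,QQ,col) in ((o,Q,(0,255,0)),(np.array([.419,.2395,zs]),rz(65),(0,0,255))):
        for C in (ring(33,46),ring(21.5,-46),np.array([[33,0,46],[43,0,46],[43,0,18]])/1e3):
            u=((proj(c,C@QQ.T+oo)-[x0,y0]+.5)*k).astype(np.int32);cv2.polylines(a,[u],False,col,1)
    v.append(a)
cv2.imwrite(sys.argv[1],np.hstack(v))
E
python3 ov.py pics/m4.png .077
```

```text
13.2333 [0.41727007 0.23782354 0.2499999 ] held mid [0.41766946 0.23853176 0.20650631] yaw 64.98261417681643
scene 113 138
top 113 186
```

View pics/m4.png

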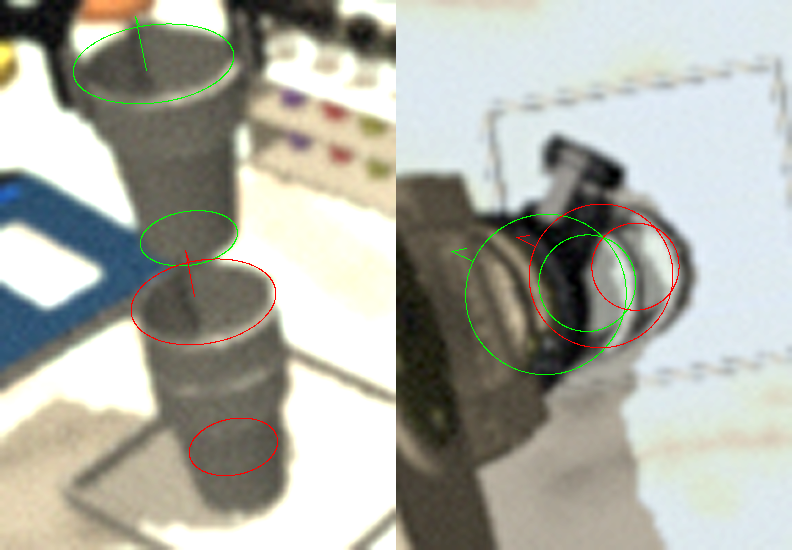

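Held beaker 3 (green) and the stack (red) both match to within about 1 px, with the same small offset and yaw 65. Lowering it now.

```bash
python3 - <<'E'
from h import *
p,Rm,_=now();t=p+[.001,.0008,-.081]
plan([(t,tool(-114.7),7)])
E
```

```text
7 rows x:  [-0.2 -0.1 11.6] turn [-0.01  0.01 -0.02]
```

>>> {"api": "carry_out", "payload": {
  "targets": [
    {"x": -0.2,"y": -0.1,"z": 11.6,"rx": 0,"ry": 0,"rz": 0},
    {"x": -0.2,"y": -0.1,"z": 11.6,"rx": 0,"ry": 0,"rz": 0},
    {"x": -0.2,"y": -0.1,"z": 11.6,"rx": 0,"ry": 0,"rz": 0},
    {"x": -0.2,"y": -0.1,"z": 11.6,"rx": 0,"ry": 0,"rz": 0},
    {"x": -0.2,"y": -0.1,"z": 11.6,"rx": 0,"ry": 0,"rz": 0},
    {"x": -0.2,"y": -0.1,"z": 11.6,"rx": 0,"ry": 0,"rz": 0},
    {"x": -0.2,"y": -0.1,"z": 11.6,"rx": 0,"ry": 0,"rz": 0},
    {"x": 0,"y": 0,"z": 3,"rx": 0,"ry": 0,"rz": 0},
    {"x": 0,"y": 0,"z": 3,"rx": 0,"ry": 0,"rz": 0},
    {"x": 0,"y": 0,"z": 3,"rx": 0,"ry": 0,"rz": 0},
    {"x": 0,"y": 0,"z": 0,"rx": 0,"ry": 0,"rz": 0}
  ],
  "claw": 0
}}

```text
clock: 14.15
tcp_pos: [0.4184, 0.2393, 0.1596]
eef_rot: [-179.9, 0.1, -114.9]
wrist_force: [-0.1, 0.4, -1.4]
grip_width: 0.737
gripper_force: 66.2
```

>>> {"api": "carry_out", "payload": {
  "targets": [
    {"x": 0,"y": 0,"z": 2.5,"rx": 0,"ry": 0,"rz": 0},
    {"x": 0,"y": 0,"z": 2.5,"rx": 0,"ry": 0,"rz": 0},
    {"x": 0,"y": 0,"z": 2.5,"rx": 0,"ry": 0,"rz": 0},
    {"x": 0,"y": 0,"z": 2,"rx": 0,"ry": 0,"rz": 0},
    {"x": 0,"y": 0,"z": 0,"rx": 0,"ry": 0,"rz": 0}
  ],
  "claw": 0
}}

```text
clock: 14.57
tcp_pos: [0.418, 0.2397, 0.1498]
eef_rot: [-180.0, 0.1, -114.8]
wrist_force: [0.5, 0.4, -1.3]
grip_width: 0.737
gripper_force: 66.2
```

>>> {"api": "carry_out", "payload": {
  "targets": [
    {"x": 0,"y": 0,"z": 1.5,"rx": 0,"ry": 0,"rz": 0},
    {"x": 0,"y": 0,"z": 1.5,"rx": 0,"ry": 0,"rz": 0},
    {"x": 0,"y": 0,"z": 0,"rx": 0,"ry": 0,"rz": 0}
  ],
  "claw": 0
}}

```text
clock: 14.82
tcp_pos: [0.4186, 0.2399, 0.1476]
eef_rot: [-179.9, 0.2, -114.8]
wrist_force: [-0.4, 1.2, 2.5]
grip_width: 0.735
gripper_force: 66.7
```

>>> {"api": "carry_out", "payload": {
  "targets": [
    {"x": 0,"y": 0,"z": 1.5,"rx": 0,"ry": 0,"rz": 0},
    {"x": 0,"y": 0,"z": 0,"rx": 0,"ry": 0,"rz": 0}
  ],
  "claw": 0
}}

```text
clock: 14.98
tcp_pos: [0.4189, 0.2401, 0.1471]
eef_rot: [-179.9, 0.2, -114.8]
wrist_force: [-2.3, -0.7, 8.7]
grip_width: 0.733
gripper_force: 67.5
```

>>> {"api": "carry_out", "payload": {
  "targets": [
    {"x": 0,"y": 0,"z": -1,"rx": 0,"ry": 0,"rz": 0},
    {"x": 0,"y": 0,"z": 0,"rx": 0,"ry": 0,"rz": 0},
    {"x": 0,"y": 0,"z": 0,"rx": 0,"ry": 0,"rz": 0},
    {"x": 0,"y": 0,"z": 0,"rx": 0,"ry": 0,"rz": 0},
    {"x": 0,"y": 0,"z": 0,"rx": 0,"ry": 0,"rz": 0},
    {"x": 0,"y": 0,"z": -10,"rx": 0,"ry": 0,"rz": 0},
    {"x": 0,"y": 0,"z": -25,"rx": 0,"ry": 0,"rz": 0},
    {"x": 0,"y": 0,"z": -35,"rx": 0,"ry": 0,"rz": 0},
    {"x": 0,"y": 0,"z": -35,"rx": 0,"ry": 0,"rz": 0},
    {"x": 0,"y": 0,"z": -15,"rx": 0,"ry": 0,"rz": 0}
  ],
  "claw": 1
}}

```text
clock: 15.82
tcp_pos: [0.4193, 0.24, 0.2717]
eef_rot: [-179.7, 0.3, -114.8]
wrist_force: [0.8, 1.0, -0.3]
grip_width: 0.994
gripper_force: 0.0
```

```bash
python3 - <<'E'
from h import *
print(now()[2]["joints"].round(1))
plan([((.5723,-.1975,.27),tool(-115),13)])
E
```

```text
[ 20.2   7.1  -8.6  73.8   0.  -44.9]
13 rows x:  [ 25.6 -24.8   0.1] turn [-0.02  0.03  0.01]
```

>>> {"api": "carry_out", "payload": {
  "targets": [
    {"x": 25.6,"y": -24.8,"z": 0,"rx": 0,"ry": 0,"rz": 0},
    {"x": 25.6,"y": -24.8,"z": 0,"rx": 0,"ry": 0,"rz": 0},
    {"x": 25.6,"y": -24.8,"z": 0,"rx": 0,"ry": 0,"rz": 0},
    {"x": 25.6,"y": -24.8,"z": 0,"rx": 0,"ry": 0,"rz": 0},
    {"x": 25.6,"y": -24.8,"z": 0,"rx": 0,"ry": 0,"rz": 0},
    {"x": 25.6,"y": -24.8,"z": 0,"rx": 0,"ry": 0,"rz": 0},
    {"x": 25.6,"y": -24.8,"z": 0,"rx": 0,"ry": 0,"rz": 0},
    {"x": 25.6,"y": -24.8,"z": 0,"rx": 0,"ry": 0,"rz": 0},
    {"x": 25.6,"y": -24.8,"z": 0,"rx": 0,"ry": 0,"rz": 0},
    {"x": 25.6,"y": -24.8,"z": 0,"rx": 0,"ry": 0,"rz": 0},
    {"x": 25.6,"y": -24.8,"z": 0,"rx": 0,"ry": 0,"rz": 0},
    {"x": 25.6,"y": -24.8,"z": 0,"rx": 0,"ry": 0,"rz": 0},
    {"x": 25.6,"y": -24.8,"z": 0,"rx": 0,"ry": 0,"rz": 0},
    {"x": 0,"y": 0,"z": 0,"rx": 0,"ry": 0,"rz": 0},
    {"x": 0,"y": 0,"z": 0,"rx": 0,"ry": 0,"rz": 0}
  ],
  "claw": 1
}}

```text
clock: 17.07
tcp_pos: [0.5709, -0.1999, 0.2661]
eef_rot: [-180.0, 0.1, -115.0]
wrist_force: [1.2, -0.3, -0.6]
grip_width: 0.998
gripper_force: 0.0
```

```bash
python3 - <<'E'
from h import *
im=env.camera("scene");it=env.camera("top")
cv2.imwrite("pics/scene5.png",cv2.cvtColor(im,cv2.COLOR_RGB2BGR));cv2.imwrite("pics/top5.png",cv2.cvtColor(it,cv2.COLOR_RGB2BGR))
for c in INFO:
  print(c,[(np.round(d["location"],1).tolist(),round(d["p"],2)) for d in env.place_of(c,"beaker_4_mid")],[(np.round(d["location"],1).tolist(),round(d["p"],2)) for d in env.place_of(c,"beaker_4_spout")])
  print(proj(c,[[.5723,-.1975,.046],[.419,.2395,.105],[.5723+.042*.423,-.1975+.042*.906,.09]]).round(1).tolist())
plan([((.5723,-.1975,.17),tool(-115),4),((.5723,-.1975,.086),tool(-115),5)])
E
```

```text
scene [([145.7, 199.0], 0.57)] []
[[321.8, 264.3], [150.7, 197.6], [314.8, 239.5]]
top [([151.8, 234.4], 0.61)] [([135.3, 229.6], 0.64)]
[[316.1, 176.2], [151.1, 235.3], [304.2, 168.4]]
4 rows x:  [ 0.1 -0.4 24.3] turn [-0.02  0.03  0.07] 
5 rows x:  [ 0.   0.  16.8] turn [0. 0. 0.]
```

>>> {"api": "carry_out", "payload": {
  "targets": [
    {"x": 0,"y": -0.4,"z": 24,"rx": 0,"ry": 0,"rz": 0},
    {"x": 0,"y": -0.4,"z": 24,"rx": 0,"ry": 0,"rz": 0},
    {"x": 0,"y": -0.4,"z": 24,"rx": 0,"ry": 0,"rz": 0},
    {"x": 0,"y": -0.4,"z": 24,"rx": 0,"ry": 0,"rz": 0},
    {"x": 0,"y": 0,"z": 17,"rx": 0,"ry": 0,"rz": 0},
    {"x": 0,"y": 0,"z": 17,"rx": 0,"ry": 0,"rz": 0},
    {"x": 0,"y": 0,"z": 17,"rx": 0,"ry": 0,"rz": 0},
    {"x": 0,"y": 0,"z": 17,"rx": 0,"ry": 0,"rz": 0},
    {"x": 0,"y": 0,"z": 15,"rx": 0,"ry": 0,"rz": 0},
    {"x": 0,"y": 0,"z": 0,"rx": 0,"ry": 0,"rz": 0},
    {"x": 0,"y": 0,"z": 0,"rx": 0,"ry": 0,"rz": 0}
  ],
  "claw": 1
}}

```text
clock: 18.28
tcp_pos: [0.572, -0.1973, 0.0872]
eef_rot: [180.0, 0.1, -114.8]
wrist_force: [0.6, -0.3, -0.1]
grip_width: 1.001
gripper_force: 0.0
```

>>> {"api": "carry_out", "payload": {
  "targets": [
    {"x": 0,"y": 0,"z": 0,"rx": 0,"ry": 0,"rz": 0},
    {"x": 0,"y": 0,"z": 0,"rx": 0,"ry": 0,"rz": 0},
    {"x": 0,"y": 0,"z": 0,"rx": 0,"ry": 0,"rz": 0},
    {"x": 0,"y": 0,"z": 0,"rx": 0,"ry": 0,"rz": 0},
    {"x": 0,"y": 0,"z": 0,"rx": 0,"ry": 0,"rz": 0},
    {"x": 0,"y": 0,"z": 0,"rx": 0,"ry": 0,"rz": 0}
  ],
  "claw": 0
}}

```text
clock: 18.78
tcp_pos: [0.5736, -0.1988, 0.0896]
eef_rot: [-179.8, 0.1, -114.8]
wrist_force: [-1.0, 1.2, 5.5]
grip_width: 0.735
gripper_force: 66.2
```

```bash
python3 - <<'E'
from h import *
p,Rm,_=now();off=Rm.T@(np.array([.5723,-.1975,.046])-p);print(off)
off=np.array([off[0],0,off[2]]);Qm=qb(65);np.savez("hold.npz",rel=Rm.T@Qm,off=off)
g,Rg=goal((.419,.2395,.237),65,Qm,Rm,off)
plan([(p+[0,0,.195],Rm,7),(g,Rg,13)]);print(g)
E
```

```text
[-0.00057342  0.00187216  0.04358611]
7 rows x:  [ -0.   -0.1 -27.9] turn [0. 0. 0.] 
13 rows x:  [-25.6  25.    0.2] turn [0. 0. 0.] 
[0.41855873 0.23898854 0.28058465]
```

>>> {"api": "carry_out", "payload": {
  "targets": [
    {"x": 0,"y": 0,"z": -15,"rx": 0,"ry": 0,"rz": 0},
    {"x": 0,"y": 0,"z": -30,"rx": 0,"ry": 0,"rz": 0},
    {"x": 0,"y": 0,"z": -36,"rx": 0,"ry": 0,"rz": 0},
    {"x": 0,"y": 0,"z": -36,"rx": 0,"ry": 0,"rz": 0},
    {"x": 0,"y": 0,"z": -36,"rx": 0,"ry": 0,"rz": 0},
    {"x": 0,"y": 0,"z": -36,"rx": 0,"ry": 0,"rz": 0},
    {"x": 0,"y": 0,"z": -31,"rx": 0,"ry": 0,"rz": 0},
    {"x": -25.6,"y": 25,"z": 0,"rx": 0,"ry": 0,"rz": 0},
    {"x": -25.6,"y": 25,"z": 0,"rx": 0,"ry": 0,"rz": 0},
    {"x": -25.6,"y": 25,"z": 0,"rx": 0,"ry": 0,"rz": 0},
    {"x": -25.6,"y": 25,"z": 0,"rx": 0,"ry": 0,"rz": 0},
    {"x": -25.6,"y": 25,"z": 0,"rx": 0,"ry": 0,"rz": 0},
    {"x": -25.6,"y": 25,"z": 0,"rx": 0,"ry": 0,"rz": 0},
    {"x": -25.6,"y": 25,"z": 0,"rx": 0,"ry": 0,"rz": 0},
    {"x": -25.6,"y": 25,"z": 0,"rx": 0,"ry": 0,"rz": 0},
    {"x": -25.6,"y": 25,"z": 0,"rx": 0,"ry": 0,"rz": 0},
    {"x": -25.6,"y": 25,"z": 0,"rx": 0,"ry": 0,"rz": 0},
    {"x": -25.6,"y": 25,"z": 0,"rx": 0,"ry": 0,"rz": 0},
    {"x": -25.6,"y": 25,"z": 0,"rx": 0,"ry": 0,"rz": 0},
    {"x": -25.6,"y": 25,"z": 0,"rx": 0,"ry": 0,"rz": 0}
  ],
  "claw": 0
}}

```text
clock: 20.45
tcp_pos: [0.4161, 0.2413, 0.3085]
eef_rot: [-179.9, 0.2, -114.8]
wrist_force: [0.7, 0.5, -0.4]
grip_width: 0.738
gripper_force: 66.3
```

>>> {"api": "carry_out", "payload": {
  "targets": [
    {"x": 0,"y": 0,"z": 15,"rx": 0,"ry": 0,"rz": 0},
    {"x": 0,"y": 0,"z": 15,"rx": 0,"ry": 0,"rz": 0},
    {"x": 0,"y": 0,"z": 0,"rx": 0,"ry": 0,"rz": 0},
    {"x": 0,"y": 0,"z": 0,"rx": 0,"ry": 0,"rz": 0}
  ],
  "claw": 0
}}

```text
clock: 20.78
tcp_pos: [0.4165, 0.2398, 0.2776]
eef_rot: [-180.0, 0.1, -114.8]
wrist_force: [-0.6, 0.0, -1.2]
grip_width: 0.738
gripper_force: 66.2
```

```bash
python3 ov.py pics/m5.png .105; python3 - <<'E'
from h import *
p,Rm,_=now();g=np.array([.4187,.2396,.199]);plan([(g,tool(-114.8),6)])
E
```

```text
20.8833 [0.41749925 0.23966334 0.27867764] held mid [0.41787193 0.24025036 0.23509331] yaw 64.95145862788968
scene 111 129
top 111 187
6 rows x:  [-0.1 -0.2 13.3] turn [-0.02  0.03 -0.01]
```

View pics/m5.png

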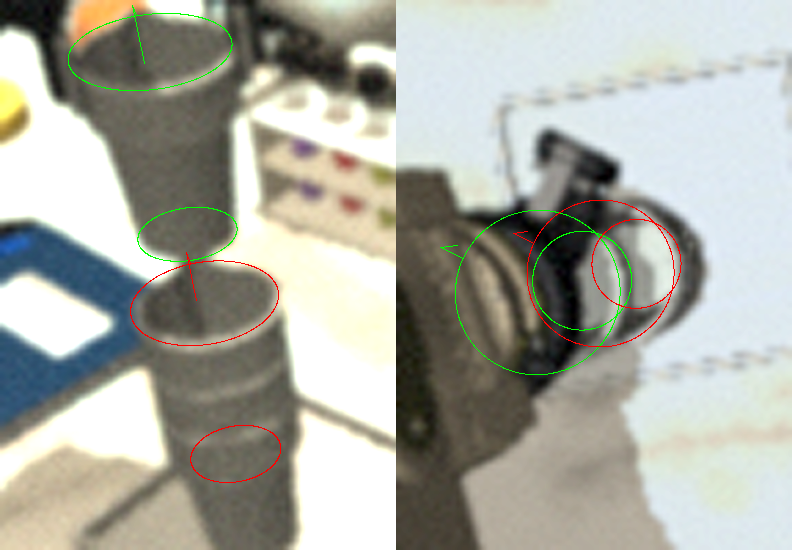

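Three collars are stacked home, and held beaker 4 (green) lines up with the stack rim (red), offset by about 1 px at most. Lowering it now.

>>> {"api": "carry_out", "payload": {
  "targets": [
    {"x": -0.1,"y": -0.1,"z": 13.3,"rx": 0,"ry": 0,"rz": 0},
    {"x": -0.1,"y": -0.1,"z": 13.3,"rx": 0,"ry": 0,"rz": 0},
    {"x": -0.1,"y": -0.1,"z": 13.3,"rx": 0,"ry": 0,"rz": 0},
    {"x": -0.1,"y": -0.1,"z": 13.3,"rx": 0,"ry": 0,"rz": 0},
    {"x": -0.1,"y": -0.1,"z": 13.3,"rx": 0,"ry": 0,"rz": 0},
    {"x": -0.1,"y": -0.1,"z": 13.3,"rx": 0,"ry": 0,"rz": 0},
    {"x": 0,"y": 0,"z": 3,"rx": 0,"ry": 0,"rz": 0},
    {"x": 0,"y": 0,"z": 3,"rx": 0,"ry": 0,"rz": 0},
    {"x": 0,"y": 0,"z": 3,"rx": 0,"ry": 0,"rz": 0},
    {"x": 0,"y": 0,"z": 0,"rx": 0,"ry": 0,"rz": 0}
  ],
  "claw": 0
}}

```text
clock: 21.72
tcp_pos: [0.4185, 0.24, 0.1893]
eef_rot: [-179.9, 0.1, -114.9]
wrist_force: [-0.2, -1.0, -1.7]
grip_width: 0.734
gripper_force: 66.3
```

>>> {"api": "carry_out", "payload": {
  "targets": [
    {"x": 0,"y": 0,"z": 2.5,"rx": 0,"ry": 0,"rz": 0},
    {"x": 0,"y": 0,"z": 2.5,"rx": 0,"ry": 0,"rz": 0},
    {"x": 0,"y": 0,"z": 2.5,"rx": 0,"ry": 0,"rz": 0},
    {"x": 0,"y": 0,"z": 2.5,"rx": 0,"ry": 0,"rz": 0},
    {"x": 0,"y": 0,"z": 0,"rx": 0,"ry": 0,"rz": 0}
  ],
  "claw": 0
}}

```text
clock: 22.13
tcp_pos: [0.4178, 0.2402, 0.1783]
eef_rot: [-180.0, 0.1, -114.8]
wrist_force: [0.4, -1.3, -1.2]
grip_width: 0.735
gripper_force: 66.3
```

>>> {"api": "carry_out", "payload": {
  "targets": [
    {"x": 0,"y": 0,"z": 1.5,"rx": 0,"ry": 0,"rz": 0},
    {"x": 0,"y": 0,"z": 1.5,"rx": 0,"ry": 0,"rz": 0},
    {"x": 0,"y": 0,"z": 1.5,"rx": 0,"ry": 0,"rz": 0},
    {"x": 0,"y": 0,"z": 0,"rx": 0,"ry": 0,"rz": 0}
  ],
  "claw": 0
}}

```text
clock: 22.47
tcp_pos: [0.4187, 0.2403, 0.1751]
eef_rot: [-179.8, 0.1, -114.8]
wrist_force: [-1.0, -1.1, 6.0]
grip_width: 0.734
gripper_force: 67.1
```

>>> {"api": "carry_out", "payload": {
  "targets": [
    {"x": 0,"y": 0,"z": -1,"rx": 0,"ry": 0,"rz": 0},
    {"x": 0,"y": 0,"z": 0,"rx": 0,"ry": 0,"rz": 0},
    {"x": 0,"y": 0,"z": 0,"rx": 0,"ry": 0,"rz": 0},
    {"x": 0,"y": 0,"z": 0,"rx": 0,"ry": 0,"rz": 0},
    {"x": 0,"y": 0,"z": 0,"rx": 0,"ry": 0,"rz": 0},
    {"x": 0,"y": 0,"z": -10,"rx": 0,"ry": 0,"rz": 0},
    {"x": 0,"y": 0,"z": -25,"rx": 0,"ry": 0,"rz": 0},
    {"x": 0,"y": 0,"z": -35,"rx": 0,"ry": 0,"rz": 0},
    {"x": 0,"y": 0,"z": -35,"rx": 0,"ry": 0,"rz": 0},
    {"x": 20,"y": -20,"z": 0,"rx": 0,"ry": 0,"rz": 0},
    {"x": 25,"y": -25,"z": 0,"rx": 0,"ry": 0,"rz": 0},
    {"x": 25,"y": -25,"z": 0,"rx": 0,"ry": 0,"rz": 0},
    {"x": 25,"y": -25,"z": 0,"rx": 0,"ry": 0,"rz": 0},
    {"x": 25,"y": -25,"z": 0,"rx": 0,"ry": 0,"rz": 0},
    {"x": 0,"y": 0,"z": 0,"rx": 0,"ry": 0,"rz": 0},
    {"x": 0,"y": 0,"z": 0,"rx": 0,"ry": 0,"rz": 0}
  ],
  "claw": 1
}}

```text
clock: 23.8
tcp_pos: [0.4769, 0.0792, 0.2808]
eef_rot: [-179.9, 0.1, -115.1]
wrist_force: [-0.6, 0.0, 0.8]
grip_width: 0.999
gripper_force: 0.0
```

```bash
python3 - <<'E'
from h import *
# check with the networks and the silhouette of the stack (picture allowance used up)
im=env.camera("scene");it=env.camera("top");print(env.observe()["clock"])
for c in INFO:
  print(c,"mask",[(np.round(d["rect"],1).tolist(),round(d["p"],2)) for d in env.masks_of(c,"beaker_4_mid")],"spout",[(np.round(d["location"],1).tolist(),round(d["p"],2)) for d in env.place_of(c,"beaker_4_spout")])
  b=np.array([.4195,.239]);s=b+.042*np.array([.423,.906]);print(proj(c,[[*s,.174],[*b,.13]]).round(1).tolist())
box=(105,140,75,100);g=im[140:240,105:180].mean(2)
B=cv2.GaussianBlur((g<105).astype(float),(0,0),1.)
b=np.array([.4195,.239])
for dz in (0,.006,.012):
    best=min((((sil("scene",[(np.array([b[0]+x,b[1]+y,.049+.028*k+(dz if k==3 else 0)]),rz(65)) for k in range(4)],box)-B)[:60,15:55]**2).sum(),x,y) for x in np.arange(-.006,.0061,.002) for y in np.arange(-.006,.0061,.002))
    print(dz,np.round(best,4))
E
```

```text
23.9
scene mask [([149.8, 194.3, 30.2, 15.0], 0.73)] spout []
[[143.3, 167.3], [149.4, 190.0]]
top mask [([244.0, 215.2, 24.7, 20.7], 0.58)] spout []
[[130.4, 229.3], [149.5, 235.6]]
0 [ 2.4797e+02 -6.0000e-03 -2.0000e-03]
0.006 [ 2.736237e+02 -6.000000e-03 -6.000000e-03]
0.012 [ 3.215254e+02 -6.000000e-03 -6.000000e-03]
```

The contact heights step up by 28 mm each time and the silhouette check favours fully home, so I'm handing it in.

```bash
python3 -c "
from cell import env
print(env.job_done())"
```

```text
the job is handed in; nothing more can be done
None
```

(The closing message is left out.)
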